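Swing a batten past the bench post into the fence bay

TASK

Push the wooden batten across the bench with your fingertips, angling it past the steel bench post: its red end goes into the plywood bay behind the post first, while the plain end is still out in front, then swing the plain end in until the batten lies flat along the bay's back fence, touching it. Do not lift the batten at any time, and leave the other things on the bench where they are.

Things in the scene. Friction and masses are not known exactly. Their poses are not given: they have to be found in the camera images.
- batten: the loose wooden batten, 260 mm long (y axis), 36 mm wide (x), 30 mm high (z), about 0.2 kg, sliding under a light push (1 to 2 N). Its -y end is painted red for 30 mm. Origin: centre of its underside. It starts in front of the bay, on the robot's side, roughly parallel to the bay and shifted towards the bay's +y end
- red_end (a point): centre of the batten's red end face (its -y end), 15 mm above the bench when it lies flat
- plain_end (a point): centre of the batten's plain end face (its +y end), 15 mm above the bench when it lies flat
- bay: fixed plywood bay: three boards 18 mm thick, 36 mm high, round a blue patch of bench top. Origin: centre of the patch, at bench height; x points into the bay, away from the robot. Inner faces: back fence x = +47.5 mm, end cheeks y = +160 and -160 mm, running from the fence to the open mouth at x = -47.5 mm. A batten flat on the fence has its origin at x = +29.5 mm
- post: fixed upright steel bench post with an orange top, 22 mm across, 55 mm high, on the bay's mouth line its centre 70 to 86 mm from the -y cheek; it leaves an opening of 223 to 239 mm to the +y cheek, shorter than the batten, and 84 mm between itself and the back fence. Origin: centre of its foot; axes parallel to the bay's
- screw_jar: bystander, loose: closed glass jar with a steel lid, 56 mm across, 65 mm tall; origin: on its underside
- tape_measure: bystander, loose: yellow tape measure standing on edge, 65 x 35 x 60 mm; origin: on its underside
- glue: bystander, loose: yellow glue bottle with an orange cap, 60 mm across, 150 mm tall; origin: on its underside
- mug: bystander, loose: blue ceramic mug, 76 mm across, 85 mm tall, handle to its +y; origin: on its underside
- hammer: bystander, loose: hammer lying on its side, wooden handle, steel head, 260 mm long; origin: on its underside
- offcut: bystander, loose: pale wood offcut, 100 x 45 x 30 mm; origin: on its underside
- try_square: bystander, loose: try square lying flat: dark wood stock 22 x 120 x 18 mm, steel blade along +x 170 mm from the origin; origin: the middle of its stock, at the underside
Not all that is in view belongs to the job. What is shaped like the post but yellow is not meant.

How it is judged (in metres and radians):
On the way:
1. the red end is inside the bay behind the post (15 mm or more past the post's centre line, towards the fence) while the plain end is still out in front of the mouth (x of red_end in the frame of post above 0.015 m and y of red_end in the frame of post below 0 m and x of plain_end in the frame of bay below -0.0475 m), for 0.1 s.
At the end, for the whole second after the job is handed in: The batten rests flat on the bench between the two cheeks, red end towards the post's side, each of its ends within 8 mm of lying against the back fence and within 0.06 rad of parallel to it, still (x of red_end in the frame of bay between 0.0215 and 0.034 m and x of plain_end in the frame of bay between 0.0215 and 0.034 m and y of red_end in the frame of bay above -0.165 m and y of plain_end in the frame of bay below 0.165 m and angle between the y axis of batten and the y axis of bay, either way round below 0.06 rad and angle between batten's own z axis and vertical below 0.08 rad and height (world z) of batten below 0.006 m and linear speed of batten below 0.01 m/s); the robot touches nothing.
It fails at once if the batten is lifted more than 10 mm or tipped (height (world z) of batten above 0.01 m or angle between batten's own z axis and vertical above 0.2 rad).
It fails at once if one of the other loose things on the bench is moved more than 20 mm (distance of any of screw_jar, tape_measure, glue, mug, hammer, offcut, try_square from where it was at the start of the episode above 0.02 m).
It also fails if it takes over 72 s, if anything falls off the work surface, if the arm or the gripper's body presses on something with over 40 N, if the wrist force passes 120 N, or if a joint passes its speed limit or range.

ROBOT

A 6-joint arm with a two-finger parallel gripper is mounted at the origin on the work surface. World frame = base frame: x ahead of the robot, y to its left, z up, the work surface at z = 0. Lengths are in mm, angles in rad, forces in N, time in s.
With the tool pointing down it reaches from about 275 to 1000 mm from the base axis. Payload 8.4 kg.
Tool frame: the origin (TCP) lies at the centre of the arm's flange, where the gripper is bolted on; the fingertips stand 173 mm ahead of it and the grasp point (between the pads) lies 155 mm ahead of it; z points along the fingers, y is the direction in which the jaws open and shut (so a half turn about z gives the same grasp; the last joint's range is limited). The gripper opens to 85 mm and grips with 20 to 120 N. Pads are 22 mm wide; open, the fingers measure 114 mm over their backs; the gripper's body (76 mm by 85 mm) begins 54 mm behind the grasp point. The pads swing forward as they close: fully open they stand 13 mm farther back than shut.
Start: joints at [-1.237, 0.353, 1.633, -0, 1.155, -0.002], TCP at [205.952, -590.096, 404.681] pointing down, gripper open.
Joint ranges: [-2.63, 2.63], [-0.92, 2.1], [0.06, 2.66], [-1.3, 4.44], [0, 2.69], [-3.02, 3.02]. Speed limits (rad/s): [2.22, 2.22, 2.79, 3.14, 3.14, 3.14].

INTERFACE

Orientations are given as [roll, pitch, yaw] about the fixed x, y, z axes, in that order (R = Rz(yaw) Ry(pitch) Rx(roll)).
In Python, from station import arm gives the robot as it stands.
- The arm moves only by the tool move_arm, never from a script. Its argument "increments" is one flat list of numbers, 7 for each row, row after row: the turn, a rotation vector about the tool's x, y, z in degrees, then the shift along the tool's x, y, z in m, then the finger opening in m, from 0 to 0.0854. In form: [ax, ay, az, x, y, z, gripper, ax, ay, az, x, y, z, gripper, ...]. A call has 1 to 12 rows; each row is the pose to reach, as a shift and turn from the pose measured when the call began, along the tool's axes at that moment; what a row does not reach only later rows make up. A row lasts 1/12 s, in which the tool goes at most 41.7 mm and 7.16 degrees, less where a joint would pass 70% of its speed; a pose out of reach is approached as far as the arm can. A call with a gripper value outside its range is refused whole. The fingers move at their own pace and stop on an object; the grip force is fixed at half the most. Time passes only in rows, so rows that repeat a pose let the fingers close. It gives the time, the measured TCP pose, the force and the opening at its end, in the units of the state.
- arm.sense(): the state, without advancing time (a new reading comes with each control period).
- arm.grab_frame(name): name is "scene" or "top"; returns (picture, depth): 384x512x3 uint8, red, green, blue; 384x512 float32, mm along the optical axis (not along the pixel's ray), 0 where there is no reading.
- arm.camera_params(name): a dict with "vertical_fov" (degrees; the focal length in pixels is half the picture's height over the tangent of half this angle, whatever the lens; pixels are square), "cx", "cy" (the principal point, pixels), "D" ([k1, k2, p1, p2, k3] as OpenCV has them; the pictures are not rectified), "pose" (4x4, takes a point from camera to world coordinates). Camera axes: x right, y up, looking along -z (the intrinsics and any distortion apply to the point x, -y, -z); pixel columns grow to the right and rows downward; lengths in mm; the calibration is good to about 2 mm. A picture is of the moment at which its call begins. camera_params takes no time and is no camera call.
- arm.sign_off(): hands the job in, once; it reports no verdict.
Trained networks look in the newest picture that a camera, given by its name, has taken for a name from the list of things; names that differ only in an ending like _2 or _b are one class to them, and where a whole thing is asked for, a point or a joint stands for the part that bears it (a point fixed in the world has none). Each returns a list of dicts, best first, with "conf" (0 to 1); they miss things now and then, are a little off and sometimes report something else, mostly with a low value. They report only what shows in the picture. A call takes as long as a camera call. They do not tell look-alikes from the thing itself.
- arm.search_frame(camera, name): "uv" ([column, row] in pixels, amid what is visible of it).
The state is a dict: "time": time; "joint_positions": joint angles; "dq": joint speeds; "tau": joint torques, N m; "eef_pos": TCP position; "tool_rot": TCP orientation; "contact_force": force on the tool from outside, world axes, zero at the start; "moment": the same for the moment, N m; "width": opening from 0.0 (shut) to 1.0 (fully open).
Only numpy, scipy, OpenCV 4.12 (cv2) and the standard library are available. Lean on these libraries where they do the work, as an engineer would, in place of code of your own. Each camera call takes 0.05 s, during which the arm holds its last target.

## Working session

There is one attempt and no reset: what is moved stays moved. The work goes in short steps, Python scripts to look and compute and a tool call to move; the robot and the scene stay as the last step left them, time stands still between calls to the robot, and variables do not carry over. Pictures are saved under pics/ and viewed, and the job is handed in when it is done.

Besides the shell and the picture viewer there is one more tool, called after "Request:" as a command line: name --argument value ..., lists and objects as JSON in quotes. move_arm: Moves the arm, as the interface text tells. Its arguments: {"type":"object","properties":{"increments":{"type":"array"}},"required":["increments"]}

```bash
ls; mkdir -p pics
cat > h.py <<'E'
import numpy as np, cv2
from station import arm
def K(name):
    p=arm.camera_params(name); f=192/np.tan(np.radians(p["vertical_fov"])/2)
    return np.array([[f,0,p["cx"]],[0,f,p["cy"]],[0,0,1]]),np.array(p["D"],float),np.array(p["pose"])
def ray(name,uv):
    k,d,T=K(name); n=cv2.undistortPoints(np.array(uv,float).reshape(-1,1,2),k,d).reshape(-1,2)
    v=np.c_[n[:,0],-n[:,1],-np.ones(len(n))]@T[:3,:3].T
    return T[:3,3],v
def onz(name,uv,z):
    o,v=ray(name,uv); return o+v*((z-o[2])/v[:,2])[:,None]
def proj(name,P):
    k,d,T=K(name); P=np.atleast_2d(P).astype(float); c=(P-T[:3,3])@T[:3,:3]
    c=c*[1,-1,-1]
    return cv2.projectPoints(c,np.zeros(3),np.zeros(3),k,d)[0].reshape(-1,2)
def grab(name,fn=None):
    im,de=arm.grab_frame(name)
    if fn: cv2.imwrite("pics/"+fn,im[:,:,::-1])
    np.savez("last_%s.npz"%name,im=im,de=de)
    return im,de
E
python3 - <<'E'
from h import *
for c in ("scene","top"):
    grab(c,c+"0.png"); print(c,*[a.round(3).tolist() for a in K(c)])
    for n in ("batten","red_end","bay","post","screw_jar","tape_measure","glue","mug","hammer","offcut","try_square"):
        print(n,[(np.round(r["uv"]).tolist(),round(r["conf"],2)) for r in arm.search_frame(c,n)][:3])
print(arm.sense())
E
```

```text
pics
scene [[381.733, 0.0, 255.862], [0.0, 381.733, 196.056], [0.0, 0.0, 1.0]] [-0.029, 0.0, 0.0, 0.0, 0.0] [[0.879, -0.308, 0.365, 898.601], [0.478, 0.573, -0.666, -711.426], [-0.004, 0.759, 0.651, 727.157], [0.0, 0.0, 0.0, 1.0]]
batten [([226.0, 218.0], 0.81), ([347.0, 246.0], 0.32)]
red_end [([228.0, 216.0], 0.62)]
bay [([266.0, 249.0], 0.93), ([224.0, 215.0], 0.47)]
post [([189.0, 217.0], 0.58), ([238.0, 252.0], 0.45)]
screw_jar [([193.0, 286.0], 0.79), ([372.0, 207.0], 0.42)]
tape_measure [([346.0, 248.0], 0.66)]
glue [([334.0, 126.0], 0.74)]
mug [([366.0, 155.0], 0.57)]
hammer [([179.0, 361.0], 0.75)]
offcut [([372.0, 210.0], 0.64)]
try_square [([103.0, 286.0], 0.61), ([370.0, 206.0], 0.28)]
top [[412.896, 0.0, 258.875], [0.0, 412.896, 191.806], [0.0, 0.0, 1.0]] [-0.134, 0.0, 0.0, 0.0, 0.0] [[0.099, 0.974, -0.205, 310.017], [-0.995, 0.097, -0.021, -35.917], [-0.0, 0.206, 0.979, 1238.955], [0.0, 0.0, 0.0, 1.0]]
batten [([274.0, 229.0], 0.62)]
red_end [([116.0, 169.0], 0.71)]
bay [([294.0, 176.0], 0.71)]
post [([298.0, 261.0], 0.64), ([321.0, 197.0], 0.55)]
screw_jar []
tape_meas
[... 218 characters left out ...]
0, 171.0], 0.63), ([296.0, 174.0], 0.58)]
{'time': 1.2, 'joint_positions': array([-1.23743270e+00,  3.52989251e-01,  1.63338620e+00, -1.97666942e-05,
        1.15518678e+00, -2.37964988e-03]), 'dq': array([-0.00047165,  0.00107104,  0.00052699,  0.00218146, -0.0005112 ,
        0.00088635]), 'tau': array([-6.53584357e-04, -6.05189896e+01, -3.42436445e+01, -2.29738253e-04,
        1.05173207e-03, -1.95582345e-06]), 'eef_pos': array([ 205.93193834, -590.11023808,  404.69360024]), 'tool_rot': array([3.14156228e+00, 1.81565454e-05, 3.35751262e-01]), 'contact_force': array([ 0.62265977, -0.30458502,  0.31508655]), 'moment': array([0.03079547, 0.0208048 , 0.03952964]), 'width': 0.9992079688037999}
```

View pics/scene0.png

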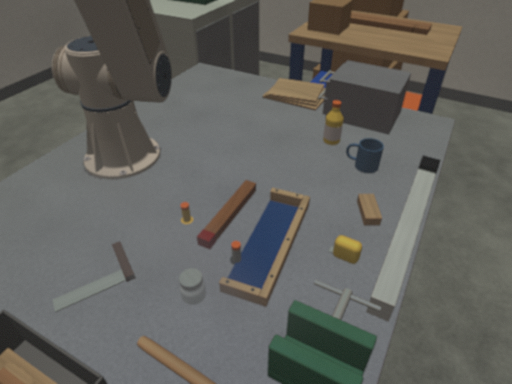

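View pics/top0.png

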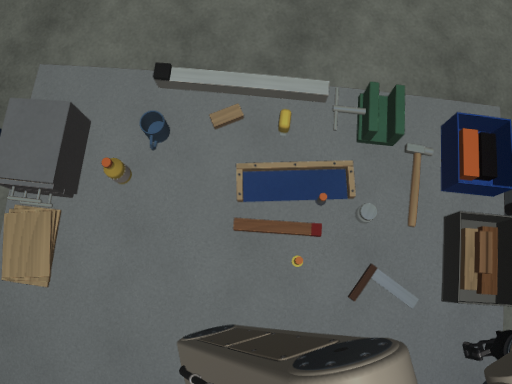

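Run:
```python
import cv2
a=cv2.imread('pics/top0.png')[110:300,190:410]
cv2.imwrite('pics/topc.png',cv2.resize(a,None,fx=3.5,fy=3.1,interpolation=cv2.INTER_CUBIC)[:600,:800])
```

```text
(no output)
```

View pics/topc.png

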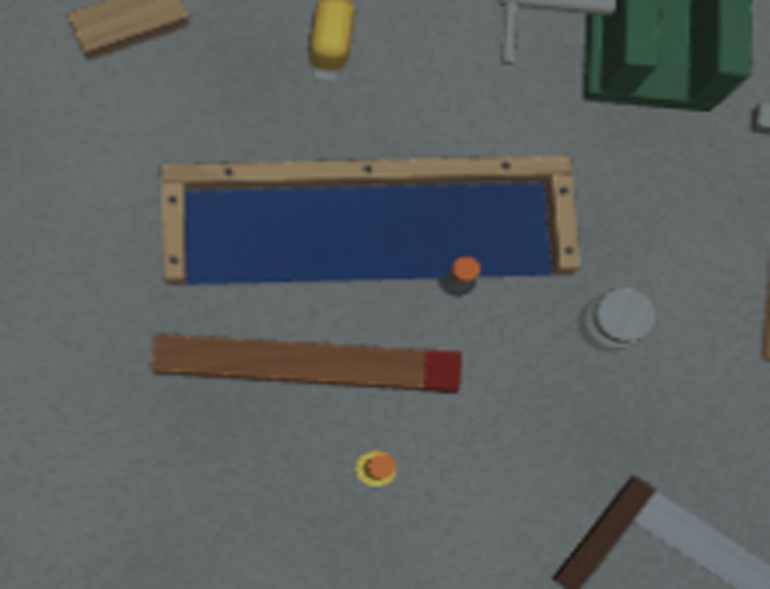

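The top view shows the batten at (278,227) with its red end at (316,230). The bay is at (294,182).

Things that could be taken for the post, in the top picture:
- The orange-topped one on the bay mouth at (323,197). This is the post.
- The one with the yellow ring at (298,261). This is the look-alike.

The only look-alike for the batten is the hammer handle. Next I measure.

```bash
cat >> h.py <<'E'
def rect(name,mask,z):
    n,l,s,c=cv2.connectedComponentsWithStats(mask.astype(np.uint8)); i=1+np.argmax(s[1:,4])
    ys,xs=np.where(l==i); P=onz(name,np.c_[xs,ys],z)[:,:2].astype(np.float32)
    return cv2.minAreaRect(P),s[i],l==i
def tf(bay,p):  # world->bay
    x0,y0,a=bay; d=np.atleast_2d(p)[:,:2]-[x0,y0]; c,s=np.cos(a),np.sin(a)
    return np.c_[d[:,0]*c+d[:,1]*s,-d[:,0]*s+d[:,1]*c]
E
python3 - <<'E'
from h import *
P=lambda l:np.array([[u/3.5+190,v/3.1+110] for u,v in l])
print("post top",onz("top",P([(466,268)]),55).round(1))
print("decoy top",onz("top",P([(380,466)]),55).round(1))
print("batten",onz("top",P([(153,334),(152,373),(462,351),(461,392)]),30).round(1))
print("bay outer",onz("top",P([(162,166),(570,157),(165,282),(579,270)]),36).round(1))
print("bay inner",onz("top",P([(184,184),(553,175),(186,282),(557,270)]),36).round(1))
print("blue mouth corners",onz("top",P([(187,284),(554,274)]),0).round(1))
print("jar",onz("top",P([(627,316)]),65).round(1))
print("square",onz("top",P([(634,477)]),18).round(1), "tape",onz("top",P([(335,20)]),60).round(1))
z=np.load("last_top.npz"); im=z["im"].astype(int);de=z["de"]
hs=cv2.cvtColor(z["im"],cv2.COLOR_RGB2HSV)
for u,v in [(278,228),(316,229),(323,196),(298,261),(290,165),(260,185),(300,245)]: print((u,v),im[v,u],hs[v,u],de[v,u])
E
```

```text
post top [[ 562.9 -199.8   55. ]]
decoy top [[ 371. -143.   55.]]
batten [[ 478.    55.9   30. ]
 [ 440.8   52.6   30. ]
 [ 487.4 -205.4   30. ]
 [ 448.2 -207.4   30. ]]
bay outer [[ 642.2   66.2   36. ]
 [ 687.1 -286.    36. ]
 [ 528.1   50.9   36. ]
 [ 574.6 -299.5   36. ]]
bay inner [[ 626.    45.3   36. ]
 [ 667.2 -272.    36. ]
 [ 529.8   33.2   36. ]
 [ 572.7 -280.5   36. ]]
blue mouth corners [[ 534.5   34.2    0. ]
 [ 576.3 -285.4    0. ]]
jar [[ 528.3 -335.7   65. ]]
square [[ 382.1 -361.8   18. ]] tape [[798.9 -69.1  60. ]]
(278, 228) [100  72  51] [ 13 125 100] 1211.5607
(316, 229) [96 34 33] [  0 167  96] 1208.2749
(323, 196) [164  90  52] [ 10 174 164] 1206.8868
(298, 261) [165 101  58] [ 12 165 165] 1168.3353
(290, 165) [138 120  92] [ 18  85 138] 1242.02
(260, 185) [36 54 92] [110 155  92] 1267.8163
(300, 245) [ 99 104 104] [ 90  12 104] 1231.5178
```

```bash
cat >> h.py <<'E'
from scipy.spatial.transform import Rotation as Rn
def rel(x,y,z,yaw):
    s=arm.sense(); R=Rn.from_euler('xyz',s["tool_rot"]); G=Rn.from_euler('xyz',[np.pi,0,yaw])
    t=R.inv().apply(np.array([x,y,z])-s["eef_pos"])/1000
    rv=np.degrees((R.inv()*G).as_rotvec())
    return rv.round(2).tolist(),t.round(4).tolist()
BAY=(600.,-118.5,0.130)
def b2w(p):
    c,s=np.cos(BAY[2]),np.sin(BAY[2]); p=np.atleast_2d(p)
    return np.c_[BAY[0]+p[:,0]*c-p[:,1]*s,BAY[1]+p[:,0]*s+p[:,1]*c]
def batten(fn=None):
    im,de=grab("top",fn); hs=cv2.cvtColor(im,cv2.COLOR_RGB2HSV).astype(int)
    return im,hs
E
python3 - <<'E'
from h import *
print(rel(420,-107,230,.032),arm.sense()["time"])
# refine overlay check
z=np.load("last_top.npz"); im=z["im"][:,:,::-1].copy()
o=[]
for p in [(-47.5,-160),(-47.5,160),(47.5,160),(47.5,-160)]: o.append([*b2w(p)[0],36])
u=proj("top",o)
big=cv2.resize(im,None,fx=4,fy=4)
cv2.polylines(big,[(u*4+1.5).round().astype(int)],True,(0,255,0),1)
ph=.032;c=np.array([463.6,-76.1]);X=np.array([np.cos(ph),np.sin(ph)]);Y=np.array([-X[1],X[0]])
u=proj("top",[[*(c+a*18*X+b*130*Y),30] for a,b in [(1,1),(1,-1),(-1,-1),(-1,1)]])
cv2.polylines(big,[(u*4+1.5).round().astype(int)],True,(0,255,255),1)
pc=b2w((-47.5,-75.8))[0]; u=proj("top",[[*(pc+11*np.array([np.cos(t),np.sin(t)])),55] for t in np.arange(0,6.3,.3)])
cv2.polylines(big,[(u*4+1.5).round().astype(int)],True,(255,255,0),1)
cv2.imwrite("pics/ov.png",big[590:1000,900:1480])
E
```

```text
([0.0, 0.0, 17.4], [0.3613, -0.3856, 0.1747]) 1.2
```

View pics/ov.png

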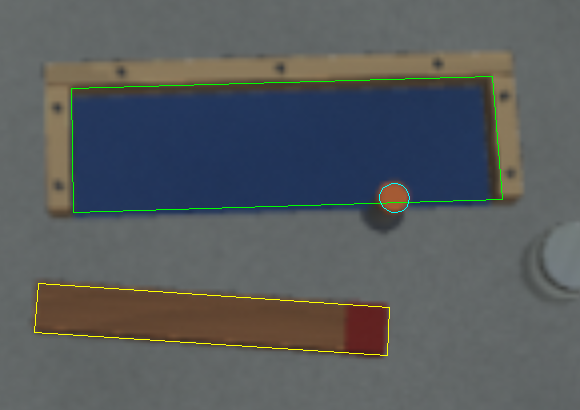

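The overlay fits the bay, post and batten to within a pixel or two. I travel over to a point behind the batten, staying above everything.

Request:
move_arm --increments '[0, 0, 5, 0.03, -0.032, 0.012, 0.0854, 0, 0, 10, 0.06, -0.064, 0.03, 0.0854, 0, 0, 15, 0.09, -0.096, 0.045, 0.0854, 0, 0, 17.4, 0.12, -0.128, 0.06, 0.0854, 0, 0, 17.4, 0.15, -0.16, 0.075, 0.0854, 0, 0, 17.4, 0.18, -0.192, 0.09, 0.0854, 0, 0, 17.4, 0.21, -0.224, 0.105, 0.0854, 0, 0, 17.4, 0.24, -0.256, 0.12, 0.0854, 0, 0, 17.4, 0.27, -0.288, 0.135, 0.0854, 0, 0, 17.4, 0.3, -0.32, 0.15, 0.0854, 0, 0, 17.4, 0.33, -0.352, 0.16, 0.0854, 0, 0, 17.4, 0.361, -0.386, 0.175, 0.0854]'

```text
time: 2.2
eef_pos: [398.4, -154.9, 246.1]
tool_rot: [3.141, -0.001, 0.032]
contact_force: [0.7, -0.2, -0.4]
width: 1.0
```

Run:
```python
from h import *
s=arm.sense();print(s["time"],s["eef_pos"],s["tool_rot"])
print(rel(420,-107,230,.032),rel(420,-107,178,.032))
grab("scene","s1.png")
```

```text
2.2 [ 398.39803897 -154.9229095   246.11245402] [ 3.14119696e+00 -9.58654799e-04  3.17313164e-02]
([0.02, -0.05, -0.02], [0.0231, -0.0472, 0.0161]) ([0.02, -0.05, -0.02], [0.023, -0.0472, 0.0681])
```

View pics/s1.png

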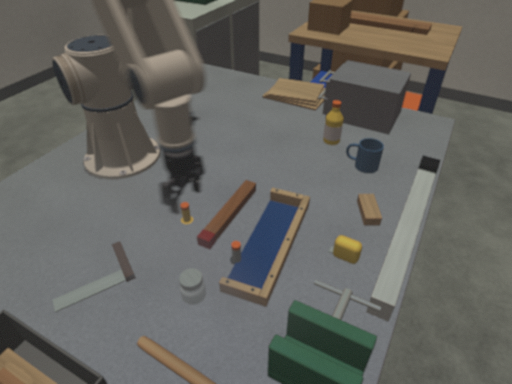

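The gripper is above and beside the yellow-ringed look-alike at (186,213), and the batten at (228,212) is untouched. I finish the horizontal travel first, then go down.

Request:
move_arm --increments '[0, 0, 0, 0.023, -0.047, 0.01, 0.0854, 0, 0, 0, 0.023, -0.047, 0.016, 0.0854, 0, 0, 0, 0.023, -0.047, 0.016, 0.0854, 0, 0, 0, 0.023, -0.047, 0.03, 0.0854, 0, 0, 0, 0.023, -0.047, 0.045, 0.0854, 0, 0, 0, 0.023, -0.047, 0.06, 0.0854, 0, 0, 0, 0.023, -0.047, 0.068, 0.0854, 0, 0, 0, 0.023, -0.047, 0.068, 0.0854, 0, 0, 0, 0.023, -0.047, 0.068, 0.0854]'

```text
time: 3.0
eef_pos: [421.0, -102.3, 176.5]
tool_rot: [-3.139, 0.001, 0.034]
contact_force: [-0.3, -0.3, -0.5]
width: 0.998
```

Run:
```python
from h import *
s=arm.sense();print(s["time"],s["eef_pos"],s["tool_rot"],s["contact_force"])
im,de=grab("scene"); cv2.imwrite("pics/s2.png",cv2.resize(im[130:270,130:330,::-1],None,fx=4,fy=4))
grab("top","t2.png")
```

```text
3.0 [ 420.96087793 -102.33318174  176.46390112] [-3.13925493e+00  1.41004048e-03  3.35705626e-02] [-0.25686472 -0.27297106 -0.5273117 ]
```

View pics/s2.png

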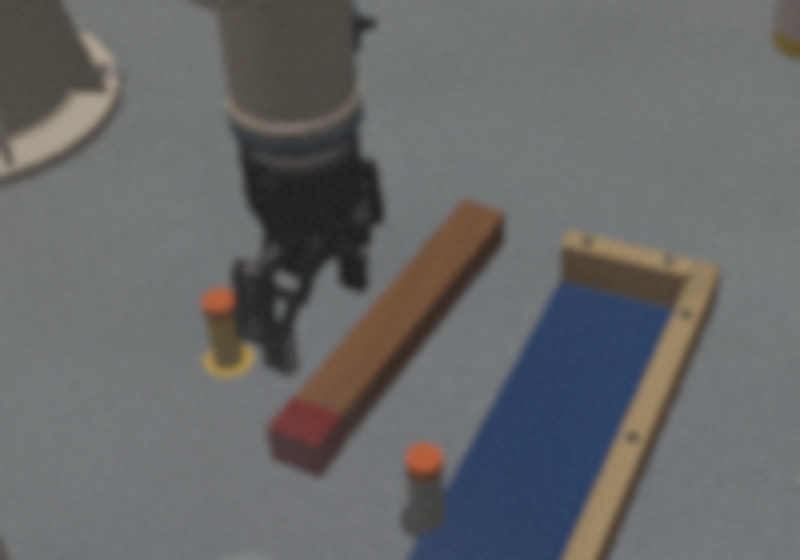

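View pics/t2.png

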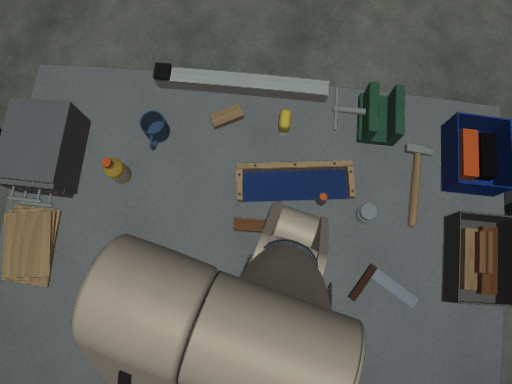

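```bash
cat >> h.py <<'E'
def comp(P,off):
    x,y,t=P; c,s=np.cos(t),np.sin(t); return np.array([x+off[0]*c-off[1]*s,y+off[0]*s+off[1]*c])
def rows(wps,z):
    for w in wps:
        r,t=rel(w[0],w[1],z,w[2]); print("%6.2f %6.2f %6.2f | %.4f, %.4f, %.4f"%(*r,*t))
E
python3 - <<'E'
from h import *
B=(463.6,-76.1,.032); off0=-44;cor=comp(B,(0,87))
w=[]
for d in (-38,-33): w.append([*comp(B,(d,-30)),B[2]])
for k in range(1,11):
    t=.032+.03*k; P=(cor[0]+87*np.sin(t),cor[1]-87*np.cos(t),t)
    w.append([*comp(P,(-29,-30)),t])
rows(w,177)
print(rel(421,-106,177,.032))
E
```

```text
-0.11  -0.02   0.09 | 0.0050, 0.0052, 0.0001
 -0.11  -0.02   0.09 | 0.0100, 0.0052, 0.0001
 -0.11  -0.02  -1.63 | 0.0176, 0.0060, 0.0001
 -0.11  -0.02  -3.35 | 0.0211, 0.0067, 0.0001
 -0.11  -0.02  -5.06 | 0.0247, 0.0073, 0.0001
 -0.11  -0.02  -6.78 | 0.0282, 0.0078, 0.0001
 -0.11  -0.03  -8.50 | 0.0318, 0.0082, 0.0001
 -0.11  -0.03 -10.22 | 0.0354, 0.0085, 0.0001
 -0.11  -0.03 -11.94 | 0.0391, 0.0087, 0.0001
 -0.11  -0.03 -13.66 | 0.0427, 0.0088, 0.0001
 -0.11  -0.03 -15.38 | 0.0463, 0.0087, 0.0001
 -0.10  -0.03 -17.10 | 0.0499, 0.0086, 0.0001
([-0.11, -0.02, 0.09], [-0.0005, 0.0037, 0.0001])
```

Request:
move_arm --increments '[-0.1, 0, 0, 0.005, 0.005, 0, 0.0854, -0.1, 0, 0, 0.01, 0.005, 0, 0.0854, -0.1, 0, -1.6, 0.0155, 0.006, 0, 0.0854, -0.1, 0, -3.3, 0.021, 0.007, 0, 0.0854, -0.1, 0, -5.1, 0.025, 0.007, 0, 0.0854, -0.1, 0, -6.8, 0.028, 0.008, 0, 0.0854, -0.1, 0, -8.5, 0.032, 0.008, 0, 0.0854, -0.1, 0, -10.2, 0.0355, 0.0085, 0, 0.0854, -0.1, 0, -11.9, 0.039, 0.0085, 0, 0.0854, -0.1, 0, -13.7, 0.043, 0.009, 0, 0.0854, -0.1, 0, -15.4, 0.0465, 0.009, 0, 0.0854, -0.1, 0, -17.1, 0.05, 0.009, 0, 0.0854]'

```text
time: 4.1
eef_pos: [472.5, -109.9, 177.6]
tool_rot: [3.141, -0.001, 0.333]
contact_force: [1.0, -0.7, 0.8]
width: 0.999
```

```bash
cat >> h.py <<'E'
from scipy.optimize import minimize
def fit(init,fn=None,name="scene"):
    im,de=grab(name); hs=cv2.cvtColor(im,cv2.COLOR_RGB2HSV).astype(int)
    H,S=hs[:,:,0],hs[:,:,1]
    red=((H<6)|(H>172))&(S>110); wood=(H>=6)&(H<16)&(S>95)
    bx=np.array([[a,b,c] for a in(-18,18) for b in(-130,130) for c in(0,30)],float)
    def mask(P,sel,W=4):
        Q=np.array([[*comp(P,(a,b)),c] for a,b,c in sel]); u=proj(name,Q).astype(np.float32)
        h=cv2.convexHull(u).reshape(-1,2); m=np.zeros((384,512),np.uint8)
        cv2.fillConvexPoly(m,np.round(h*16).astype(np.int32),255,cv2.LINE_AA,4); return m/255.
    rb=bx.copy(); rb[rb[:,1]>0,1]=-100
    roi=mask(init,bx*[2.2,1.2,1.2])>0
    for _ in range(1): roi=cv2.dilate(roi.astype(np.uint8),np.ones((9,9)))>0
    wr=((wood|red)&roi).astype(float); rr=(red&roi).astype(float)
    def cost(p):
        m=mask(p,bx); r=mask(p,rb)
        return -((m*wr).sum()-.5*(m*(1-wr)).sum()-.5*((1-m)*wr).sum()) -((r*rr).sum()-.5*(r*(1-rr)).sum()-.5*((1-r)*rr).sum())
    best=None
    for dt in (-.1,0,.1):
        s=np.array(init)+[0,0,dt]
        sim=np.vstack([s,s+[12,0,0],s+[0,12,0],s+[0,0,.08]])
        q=minimize(cost,s,method="Nelder-Mead",options=dict(initial_simplex=sim,xatol=.05,fatol=.05,maxiter=250))
        if best is None or q.fun<best.fun: best=q
    p=best.x
    bb=tf(BAY,p)[0]; th=p[2]-BAY[2]
    ends=[tf(BAY,comp(p,(0,s)))[0].round(1).tolist() for s in(-130,130)]
    print("fit world",p.round(3),"bay",bb.round(1),"th %.3f"%th,"red,plain",ends,"cost",round(best.fun),"of",wr.sum()+rr.sum())
    if fn:
        big=cv2.resize(im[:,:,::-1],None,fx=4,fy=4)
        u=proj(name,[[*comp(p,(a,b)),30] for a,b in[(18,130),(18,-130),(-18,-130),(-18,130)]])
        cv2.polylines(big,[(u*4+1.5).round().astype(int)],True,(0,255,255),1)
        x,y=[int(v) for v in (proj(name,[[*p[:2],15]])[0]*4)]
        x0=max(0,min(x-400,2048-800));y0=max(0,min(y-300,1536-600))
        cv2.imwrite("pics/"+fn,big[y0:y0+600,x0:x0+800])
    return p
E
python3 - <<'E'
from h import *
s=arm.sense();print(s["time"],s["eef_pos"],s["tool_rot"],s["contact_force"])
B=(463.6,-76.1,.032);cor=comp(B,(0,87));t=.25
fit((cor[0]+87*np.sin(t),cor[1]-87*np.cos(t),t),"f3.png")
E
```

```text
4.1 [ 472.47628148 -109.87855574  177.56240817] [ 3.14101661e+00 -1.36236968e-03  3.33359313e-01] [ 0.9819651  -0.6793672   0.84281014]
fit world [ 4.85459e+02 -5.79200e+01  3.40000e-01] bay [-105.7   74.9] th 0.210 red,plain [[-78.6, -52.2], [-132.8, 202.1]] cost -747 of 1043.0
```

View pics/f3.png

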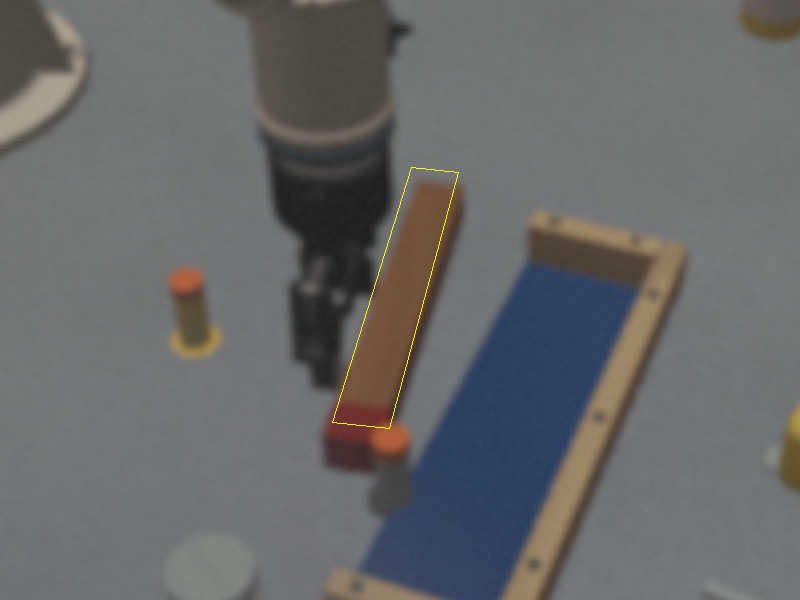

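The batten is turning as planned, but my fitted outline sits about 3 px high because the shaded faces are missing from the mask. I tune the fit.

Run:
```python
from h import *
z=np.load("last_scene.npz");im=z["im"];hs=cv2.cvtColor(im,cv2.COLOR_RGB2HSV)
p=proj("scene",[[485.4,-57.9,15]])[0];x0=int(p[0]*4)-400;y0=int(p[1]*4)-300
for n,(u,v) in dict(top=(410,260),top2=(375,370),side=(436,290),side2=(405,400),redtop=(360,415),redend=(345,448),redside=(372,445),bench=(500,150),blue=(480,450),shadow=(400,430)).items():
    a,b=(u+x0)//4,(v+y0)//4; print(n,hs[b,a],im[b,a])
```

```text
top [ 13 123 114] [114  83  59]
top2 [ 12 124 115] [115  82  59]
side [ 8 43 71] [71 62 59]
side2 [150   3  96] [96 95 96]
redtop [  0 152 114] [114  47  46]
redend [177  78  69] [69 48 50]
redside [  7 143 116] [116  67  51]
bench [ 90   4 118] [116 118 118]
blue [109 129  97] [48 66 97]
shadow [  8 148 172] [172  99  72]
```

```bash
python3 - <<'E'
s=open('h.py').read()
s=s.replace("red=((H<6)|(H>172))&(S>110); wood=(H>=6)&(H<16)&(S>95)","V=hs[:,:,2]; red=((H<6)|(H>172))&(S>105)&(V>85)&(V<140); wood=(H>=6)&(H<16)&(S>85)&(V>88)&(V<135)")
s=s.replace("for c in(0,30)],float)","for c in(30,)],float)")
s=s.replace("bx*[2.2,1.2,1.2]","bx*[2.5,1.25,1]")
open('h.py','w').write(s)
E
python3 - <<'E'
from h import *
fit((480,-65,.3),"f3b.png")
E
```

```text
fit world [ 4.92896e+02 -7.07800e+01  3.08000e-01] bay [-100.    61.2] th 0.178 red,plain [[-77.0, -66.7], [-123.0, 189.1]] cost -799 of 939.0
```

View pics/f3b.png

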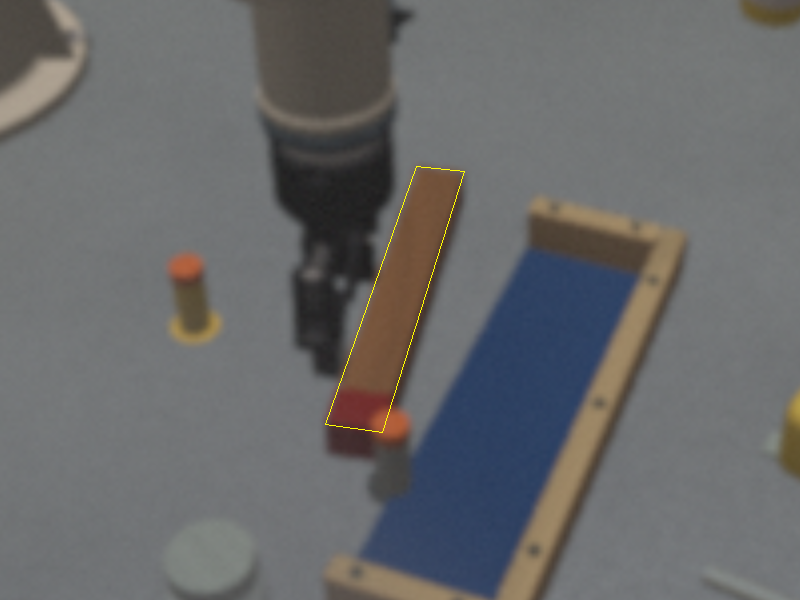

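The fit now follows the top face. The red end's front corner is only about 6 mm from the post, so I want the batten 15 mm further towards the plain side before swinging more. I back off, rise, and go round to the red end face with the fingers closed.

Run:
```python
from h import *
p=(492.9,-70.8,.308)
for off,z in [((-50,-31),177),((-50,-31),245),((-8,-165),245),((-8,-165),181)]:
    rows([[*comp(p,off),.308]],z)
```

```text
0.05  -0.12   1.41 | -0.0190, -0.0006, 0.0005
  0.05  -0.12   1.41 | -0.0188, -0.0005, -0.0675
  0.05  -0.12   1.41 | 0.0199, 0.1345, -0.0672
  0.05  -0.12   1.41 | 0.0197, 0.1344, -0.0032
```

Request:
move_arm --increments '[0, 0, 0, -0.01, 0, 0, 0.0854, 0, 0, 0, -0.019, 0, -0.001, 0.0854, 0, 0, 1.4, -0.019, 0, -0.03, 0.0854, 0, 0, 1.4, -0.019, 0, -0.067, 0.05, 0, 0, 1.4, -0.019, 0.01, -0.067, 0, 0, 0, 1.4, 0, 0.04, -0.067, 0, 0, 0, 1.4, 0.01, 0.08, -0.067, 0, 0, 0, 1.4, 0.02, 0.12, -0.067, 0, 0, 0, 1.4, 0.02, 0.134, -0.067, 0, 0, 0, 1.4, 0.02, 0.134, -0.067, 0, 0, 0, 1.4, 0.02, 0.134, -0.067, 0]'

```text
time: 5.12
eef_pos: [534.0, -230.5, 244.2]
tool_rot: [-3.141, -0.001, 0.306]
contact_force: [0.2, 0.7, -0.7]
width: 0.001
```

Run:
```python
from h import *
s=arm.sense();print(s["time"],s["eef_pos"],s["tool_rot"],s["contact_force"],s["width"])
p=fit((492.9,-70.8,.308),"f4.png")
rows([[*comp(p,(-8,-165)),p[2]],[*comp(p,(-8,-150)),p[2]]],181)
```

```text
5.1167 [ 534.00990036 -230.46431701  244.17538429] [-3.14124780e+00 -8.18410189e-04  3.05892878e-01] [ 0.17909775  0.65747403 -0.6607813 ] 0.0005374387044887856
fit world [ 4.92818e+02 -7.06200e+01  3.17000e-01] bay [-100.1   61.4] th 0.187 red,plain [[-75.9, -66.4], [-124.2, 189.1]] cost -755 of 910.0
 -0.05  -0.02  -0.57 | 0.0027, 0.0012, 0.0631
 -0.05  -0.02  -0.57 | 0.0025, -0.0138, 0.0631
```

View pics/f4.png

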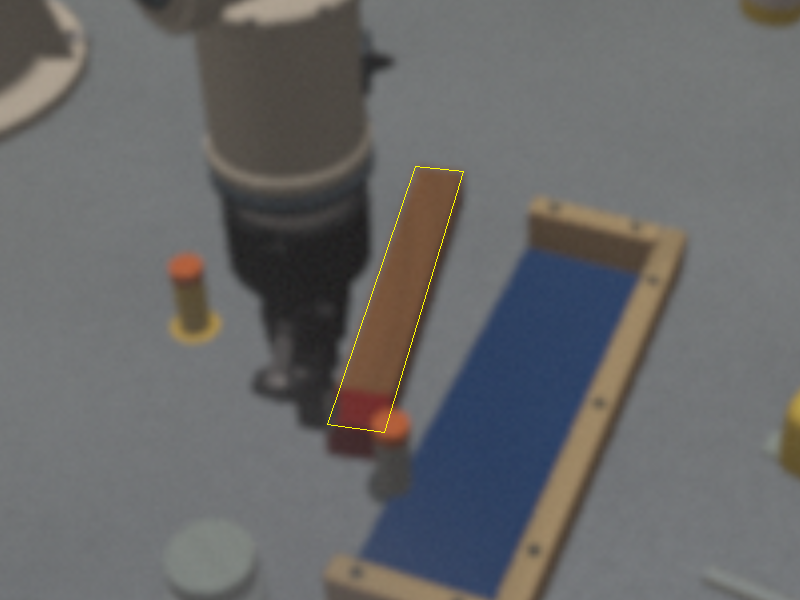

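Request:
move_arm --increments '[0, 0, -0.5, 0.002, 0.003, 0.02, 0, 0, 0, -0.5, 0.002, 0.003, 0.045, 0, 0, 0, -0.5, 0.002, 0.003, 0.063, 0, 0, 0, -0.5, 0.002, 0.003, 0.063, 0, 0, 0, -0.5, 0.002, 0, 0.063, 0, 0, 0, -0.5, 0.002, -0.004, 0.063, 0, 0, 0, -0.5, 0.002, -0.008, 0.063, 0, 0, 0, -0.5, 0.002, -0.012, 0.063, 0, 0, 0, -0.5, 0.002, -0.016, 0.063, 0]'

```text
time: 5.92
eef_pos: [530.9, -213.2, 182.1]
tool_rot: [3.142, -0.001, 0.316]
contact_force: [-0.1, -0.5, -0.2]
width: -0.003
```

Run:
```python
from h import *
s=arm.sense();print(s["time"],s["eef_pos"],s["tool_rot"],s["contact_force"],s["width"])
p=fit((492.9,-70.8,.308),"f5.png")
rows([[*comp(p,(-8,-165)),p[2]],[*comp(p,(-8,-150)),p[2]]],181)
```

```text
5.9167 [ 530.9001658  -213.20028589  182.1362697 ] [ 3.14154145e+00 -1.48082150e-03  3.15771149e-01] [-0.07501493 -0.52247257 -0.17952243] -0.0030156097496894896
fit world [ 4.93668e+02 -6.91410e+01  3.21000e-01] bay [-99.   62.7] th 0.191 red,plain [[-74.4, -64.9], [-123.7, 190.4]] cost -429 of 690.0
 -0.04  -0.05  -0.29 | 0.0024, 0.0172, 0.0008
 -0.04  -0.05  -0.29 | 0.0023, 0.0022, 0.0008
```

View pics/f5.png

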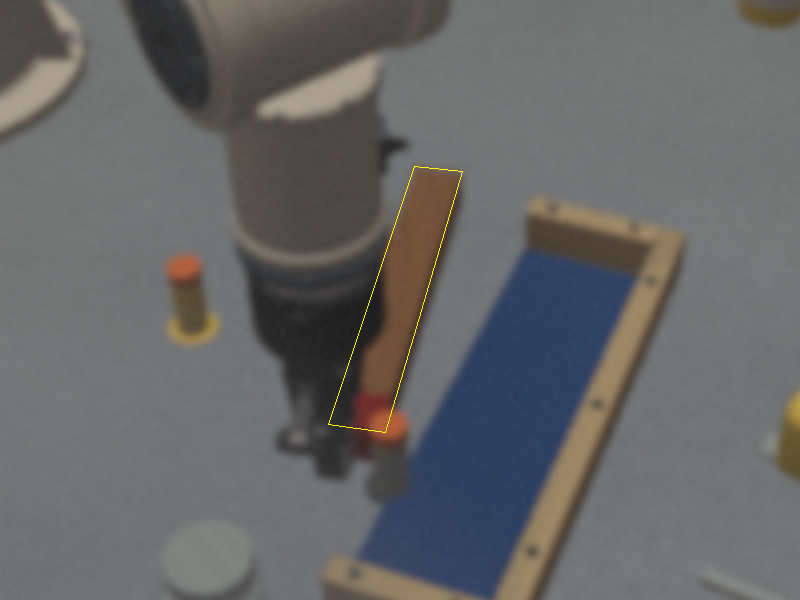

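Request:
move_arm --increments '[0, 0, 0, 0.001, -0.004, 0, 0, 0, 0, 0, 0.001, -0.008, 0, 0, 0, 0, 0, 0.001, -0.012, 0, 0, 0, 0, 0, 0.001, -0.016, 0, 0, 0, 0, 0, 0.001, -0.02, 0, 0, 0, 0, 0, 0.001, -0.02, 0, 0]'

```text
time: 6.47
eef_pos: [524.9, -192.6, 181.7]
tool_rot: [-3.14, -0.0, 0.316]
contact_force: [-0.5, -0.3, -0.0]
width: -0.001
```

Run:
```python
from h import *
s=arm.sense();print(s["time"],s["eef_pos"],s["tool_rot"],s["contact_force"],s["width"])
p=fit((492.9,-60.8,.308),"f6.png")
rows([[*comp(p,(-8,-165)),p[2]],[*comp(p,(-8,-150)),p[2]]],181)
```

```text
6.4667 [ 524.89476204 -192.61476789  181.74143752] [-3.14030205e+00 -2.29691007e-04  3.16171716e-01] [-0.50371668 -0.26332455 -0.02592959] -0.0013695761624464456
fit world [ 4.89706e+02 -5.24840e+01  3.32000e-01] bay [-100.8   79.8] th 0.202 red,plain [[-74.7, -47.6], [-126.9, 207.1]] cost -422 of 685.0
 -0.07  -0.02  -0.90 | 0.0047, 0.0207, 0.0007
 -0.07  -0.02  -0.90 | 0.0045, 0.0057, 0.0007
```

View pics/f6.png

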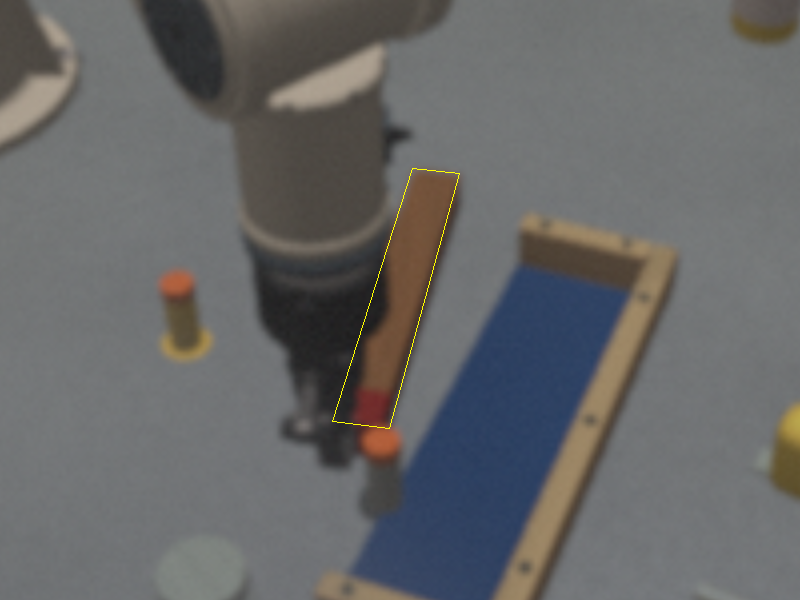

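Run:
```python
from h import *
p=(489.7,-52.5,.332)
w=[[*comp(p,o),.332] for o in [(-6,-160),(-45,-165),(-45,-110),(-33,-110)]]
rows(w,181)
cor=comp(p,(0,50))
w=[]
for k in range(1,13):
    t=.332+.026*k; P=(cor[0]+50*np.sin(t),cor[1]-50*np.cos(t),t); w.append([*comp(P,(-30,-110)),t])
print(P,tf(BAY,P)); rows(w,181)
```

```text
-0.07  -0.02  -0.91 | 0.0066, 0.0157, 0.0007
 -0.07  -0.02  -0.91 | -0.0323, 0.0213, 0.0007
 -0.07  -0.02  -0.91 | -0.0332, -0.0337, 0.0008
 -0.07  -0.02  -0.91 | -0.0212, -0.0339, 0.0008
(np.float64(503.4232287273196), np.float64(-45.21540999559085), 0.644) [[-86.26166122  85.18585379]]
 -0.07  -0.02  -2.40 | -0.0140, -0.0333, 0.0008
 -0.07  -0.02  -3.89 | -0.0098, -0.0327, 0.0008
 -0.07  -0.02  -5.37 | -0.0056, -0.0323, 0.0008
 -0.07  -0.02  -6.86 | -0.0013, -0.0319, 0.0008
 -0.07  -0.02  -8.35 | 0.0029, -0.0317, 0.0008
 -0.07  -0.02  -9.84 | 0.0071, -0.0316, 0.0008
 -0.07  -0.02 -11.33 | 0.0113, -0.0316, 0.0008
 -0.07  -0.02 -12.82 | 0.0156, -0.0317, 0.0008
 -0.07  -0.02 -14.31 | 0.0198, -0.0319, 0.0008
 -0.07  -0.03 -15.80 | 0.0240, -0.0323, 0.0008
 -0.07  -0.03 -17.29 | 0.0282, -0.0327, 0.0008
 -0.07  -0.03 -18.78 | 0.0324, -0.0332, 0.0008
```

Request:
move_arm --increments '[0, 0, 0, 0, 0.01, 0, 0, 0, 0, 0, 0, 0.02, 0, 0, 0, 0, 0, 0, 0.021, 0, 0, 0, 0, 0, -0.015, 0.021, 0, 0, 0, 0, -0.9, -0.033, 0.021, 0, 0, 0, 0, -0.9, -0.036, 0.021, 0, 0, 0, 0, -0.9, -0.036, 0.005, 0, 0, 0, 0, -0.9, -0.036, -0.015, 0, 0, 0, 0, -0.9, -0.034, -0.032, 0, 0, 0, 0, -0.9, -0.03, -0.034, 0, 0, 0, 0, -0.9, -0.022, -0.034, 0, 0]'

```text
time: 7.43
eef_pos: [493.4, -166.3, 181.8]
tool_rot: [-3.14, 0.0, 0.333]
contact_force: [-0.5, 0.4, 0.3]
width: -0.003
```

Run:
```python
from h import *
s=arm.sense();print(s["time"],s["eef_pos"],s["tool_rot"],s["contact_force"],s["width"])
p=fit((489.7,-52.5,.332),"f7.png")
cor=comp(p,(0,50))
w=[]
for k in range(0,13):
    t=p[2]+.026*k; P=(cor[0]+50*np.sin(t),cor[1]-50*np.cos(t),t); w.append([*comp(P,(-30,-110)),t])
print(P,tf(BAY,P)); rows(w,181)
```

```text
7.4333 [ 493.42331022 -166.29079909  181.75179527] [-3.13971190e+00  4.21008457e-04  3.32554885e-01] [-0.52808387  0.44915254  0.34088306] -0.0030952605606037746
fit world [ 4.87932e+02 -5.42910e+01  2.99000e-01] bay [-102.8   78.2] th 0.169 red,plain [[-80.9, -50.0], [-124.7, 206.3]] cost -819 of 950.0
(np.float64(501.8884256426673), np.float64(-47.464440634679995), np.float64(0.6109184146852613)) [[-88.07506463  83.15476359]]
 -0.00  -0.13   1.92 | -0.0044, 0.0000, 0.0012
  0.00  -0.13   0.43 | -0.0003, 0.0009, 0.0012
  0.00  -0.13  -1.06 | 0.0039, 0.0016, 0.0012
  0.00  -0.13  -2.55 | 0.0081, 0.0023, 0.0012
  0.01  -0.13  -4.04 | 0.0123, 0.0028, 0.0012
  0.01  -0.13  -5.53 | 0.0165, 0.0033, 0.0012
  0.01  -0.13  -7.02 | 0.0207, 0.0036, 0.0012
  0.01  -0.13  -8.51 | 0.0249, 0.0038, 0.0012
  0.01  -0.13 -10.00 | 0.0292, 0.0039, 0.0012
  0.01  -0.13 -11.49 | 0.0334, 0.0039, 0.0012
  0.02  -0.13 -12.97 | 0.0376, 0.0038, 0.0012
  0.02  -0.13 -14.46 | 0.0418, 0.0035, 0.0013
  0.02  -0.13 -15.95 | 0.0461, 0.0032, 0.0013
```

View pics/f7.png

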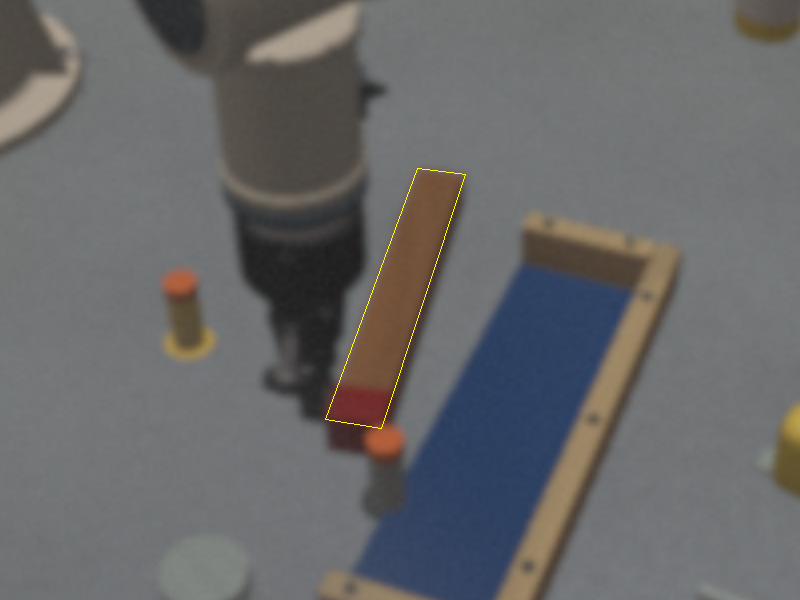

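Request:
move_arm --increments '[0, -0.1, -1, 0.004, 0.0015, 0.001, 0, 0, -0.1, -2.5, 0.008, 0.002, 0.001, 0, 0, -0.1, -4, 0.012, 0.003, 0.001, 0, 0, -0.1, -5.5, 0.0165, 0.003, 0.001, 0, 0, -0.1, -7, 0.021, 0.0035, 0.001, 0, 0, -0.1, -8.5, 0.025, 0.004, 0.001, 0, 0, -0.1, -10, 0.029, 0.004, 0.001, 0, 0, -0.1, -11.5, 0.0335, 0.004, 0.001, 0, 0, -0.1, -13, 0.0375, 0.004, 0.001, 0, 0, -0.1, -14.5, 0.042, 0.0035, 0.001, 0, 0, -0.1, -16, 0.046, 0.003, 0.001, 0]'

```text
time: 8.4
eef_pos: [540.7, -154.4, 181.3]
tool_rot: [3.141, -0.0, 0.614]
contact_force: [-0.4, -1.0, -0.9]
width: 0.0
```

Run:
```python
from h import *
s=arm.sense();print(s["time"],s["eef_pos"],s["tool_rot"],s["contact_force"],s["width"])
p=fit((501,-48,.6),"f8.png")
cor=comp(p,(0,50))
w=[]
for k in range(0,8):
    t=p[2]+.026*k; P=(cor[0]+50*np.sin(t),cor[1]-50*np.cos(t),t); w.append([*comp(P,(-30,-110)),t])
print(P,tf(BAY,P)); rows(w,181)
```

```text
8.4 [ 540.72306096 -154.42193347  181.29717868] [ 3.14111040e+00 -4.87953366e-04  6.14379135e-01] [-0.42504446 -0.95353072 -0.94742712] 0.0004600935913067632
fit world [ 5.10139e+02 -3.96890e+01  4.98000e-01] bay [-78.9  89.8] th 0.368 red,plain [[-32.1, -31.5], [-125.7, 211.1]] cost -99 of 462.0
(np.float64(517.6934324739641), np.float64(-34.63790230503291), np.float64(0.6803933246415317)) [[-70.74066483  93.82420171]]
  0.05  -0.06   6.75 | -0.0020, -0.0058, 0.0004
  0.05  -0.06   5.26 | 0.0021, -0.0046, 0.0004
  0.05  -0.06   3.77 | 0.0062, -0.0034, 0.0004
  0.05  -0.06   2.28 | 0.0103, -0.0025, 0.0004
  0.05  -0.06   0.79 | 0.0144, -0.0016, 0.0004
  0.05  -0.06  -0.70 | 0.0186, -0.0008, 0.0004
  0.06  -0.06  -2.19 | 0.0228, -0.0001, 0.0004
  0.06  -0.06  -3.68 | 0.0270, 0.0005, 0.0004
```

View pics/f8.png

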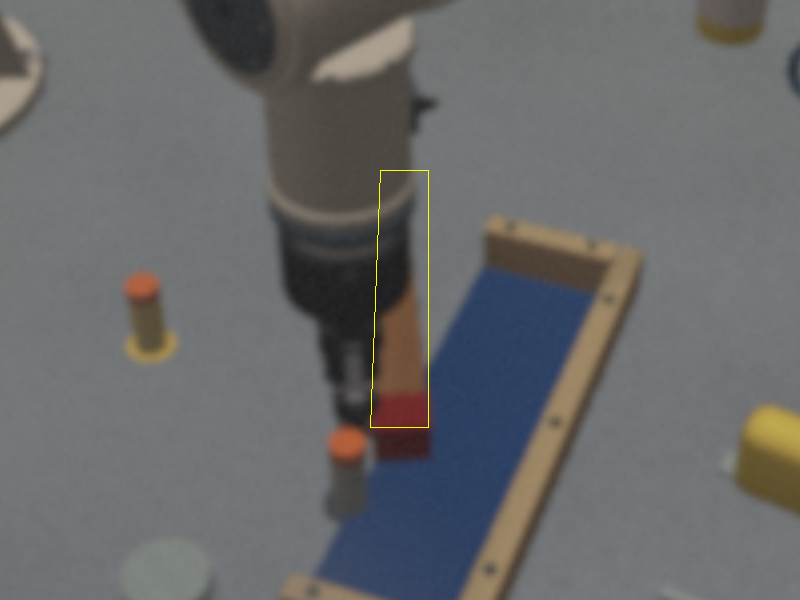

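The red end has passed between the post and the bay's open side, at (402,420) in the crop. The gripper hides most of the batten, so I back off and rise to look.

Request:
move_arm --increments '[0, 0, 0, -0.01, 0, 0, 0, 0, 0, 0, -0.025, 0, 0, 0, 0, 0, 0, -0.03, 0, -0.03, 0, 0, 0, 0, -0.05, -0.02, -0.065, 0, 0, 0, 0, -0.08, -0.06, -0.065, 0, 0, 0, 0, -0.1, -0.1, -0.065, 0, 0, 0, 0, -0.1, -0.14, -0.065, 0, 0, 0, 0, -0.1, -0.14, -0.065, 0]'

```text
time: 9.12
eef_pos: [371.7, -95.9, 245.4]
tool_rot: [-3.137, 0.003, 0.614]
contact_force: [-1.4, 0.6, 0.3]
width: 0.004
```

Run:
```python
from h import *
s=arm.sense();print(s["time"],s["eef_pos"],s["tool_rot"],s["contact_force"],s["width"])
p=fit((505,-48,.65),"f9.png")
grab("top","t9.png")
```

```text
9.1167 [371.74039686 -95.85683777 245.35591052] [-3.13718406  0.00316045  0.61432815] [-1.38307987  0.58080498  0.26620785] 0.003692645205436168
fit world [502.626 -44.746   0.587] bay [-87.   85.8] th 0.457 red,plain [[-29.6, -30.9], [-144.3, 202.4]] cost -763 of 895.0
```

View pics/f9.png

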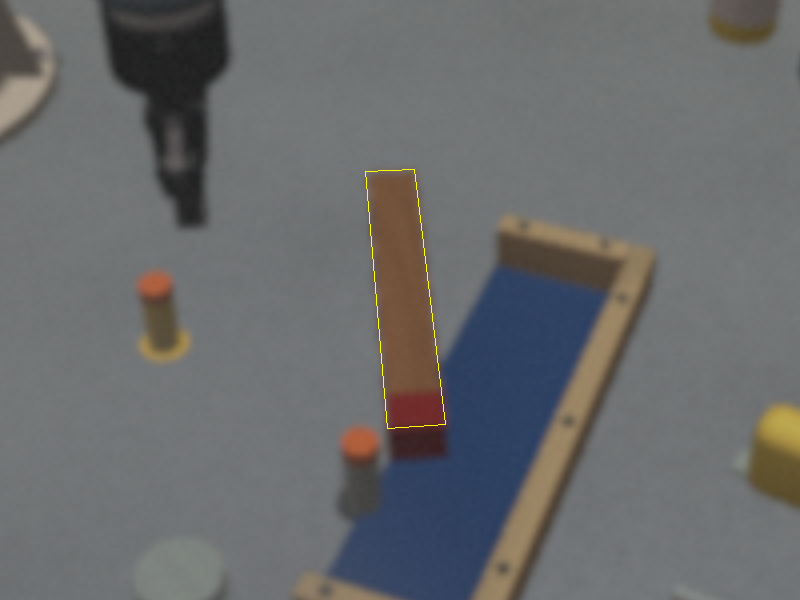

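The fit is good. The batten is at bay (-87, 86) at 0.457 rad, which clears the post by about 7 mm along its axis. Next I push on the plain end face, along the axis.

Run:
```python
from h import *
p=(502.6,-44.7,.587)
w=[[*comp(p,o),.587] for o in [(0,170),(0,144)]]
rows(w,245);rows(w,181)
```

```text
-0.03   0.02   1.70 | 0.1389, -0.1392, 0.0011
 -0.03   0.02   1.70 | 0.1381, -0.1132, 0.0011
 -0.03   0.02   1.70 | 0.1389, -0.1391, 0.0651
 -0.03   0.02   1.70 | 0.1382, -0.1131, 0.0651
```

View pics/t9.png

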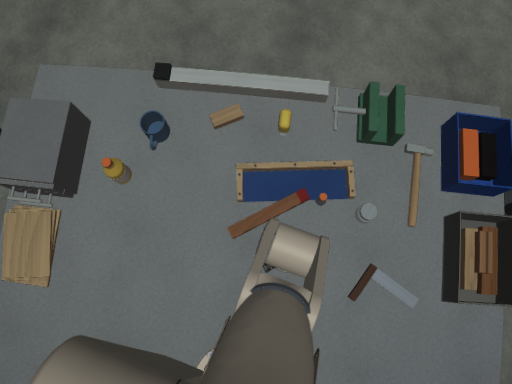

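```bash
sed -i 's/(V>85)&(V<140)/(V>(85 if name=="scene" else 75))\&(V<140)/; s/(V>88)&(V<135)/(V>(88 if name=="scene" else 80))\&(V<135)/' h.py
python3 - <<'E'
from h import *
fit((502.6,-44.7,.587),"f9t.png","top")
E
```

```text
fit world [504.726 -45.349   0.587] bay [-85.   84.9] th 0.457 red,plain [[-27.7, -31.8], [-142.3, 201.6]] cost -998 of 1123.0
```

View pics/f9t.png

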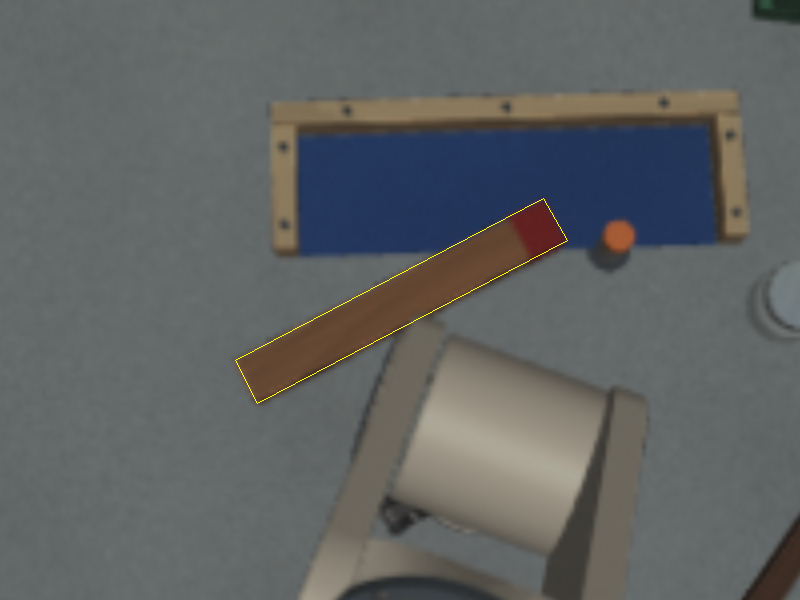

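Both cameras agree to within 2 mm.

Request:
move_arm --increments '[0, 0, 1.7, 0.03, -0.035, 0, 0, 0, 0, 1.7, 0.06, -0.065, 0, 0, 0, 0, 1.7, 0.09, -0.1, 0, 0, 0, 0, 1.7, 0.115, -0.13, 0, 0, 0, 0, 1.7, 0.14, -0.141, 0, 0, 0, 0, 1.7, 0.14, -0.141, 0.001, 0, 0, 0, 1.7, 0.14, -0.141, 0.001, 0, 0, 0, 1.7, 0.14, -0.141, 0.03, 0, 0, 0, 1.7, 0.14, -0.141, 0.055, 0, 0, 0, 1.7, 0.14, -0.141, 0.065, 0, 0, 0, 1.7, 0.14, -0.141, 0.065, 0]'

```text
time: 10.18
eef_pos: [409.9, 96.5, 179.3]
tool_rot: [3.141, 0.003, 0.585]
contact_force: [-0.1, 0.9, 0.1]
width: -0.001
```

Run:
```python
from h import *
s=arm.sense();print(s["time"],s["eef_pos"],s["tool_rot"],s["contact_force"],s["width"])
p=np.array((504.5,-45.2,.587)); print([comp(p,(0,170))])
w=[]
for k in range(0,12):
    w.append([*comp(p,(0.3*k,160-5.5*k)),.587])
rows(w,181)
print(tf(BAY,s["eef_pos"]))
im,de=grab("scene");cv2.imwrite("pics/s10.png",cv2.resize(im[120:270,130:330,::-1],None,fx=4,fy=4))
```

```text
10.1833 [409.86911485  96.52241992 179.30476758] [3.14149635e+00 2.70586536e-03 5.85487291e-01] [-0.1462459   0.93860519  0.05190271] -0.0008572612056376114
[array([410.34283083,  96.34302347])]
  0.01   0.16  -0.09 | 0.0003, 0.0104, -0.0017
  0.01   0.16  -0.09 | 0.0006, 0.0159, -0.0017
  0.01   0.16  -0.09 | 0.0009, 0.0214, -0.0017
  0.01   0.16  -0.09 | 0.0012, 0.0269, -0.0017
  0.01   0.16  -0.09 | 0.0015, 0.0324, -0.0017
  0.01   0.16  -0.09 | 0.0018, 0.0379, -0.0017
  0.01   0.16  -0.09 | 0.0022, 0.0434, -0.0017
  0.01   0.16  -0.09 | 0.0025, 0.0489, -0.0017
  0.01   0.16  -0.09 | 0.0028, 0.0544, -0.0017
  0.01   0.16  -0.09 | 0.0031, 0.0599, -0.0017
  0.01   0.16  -0.09 | 0.0034, 0.0654, -0.0017
  0.01   0.16  -0.09 | 0.0037, 0.0709, -0.0017
[[-160.65229348  237.85549217]]
```

View pics/s10.png

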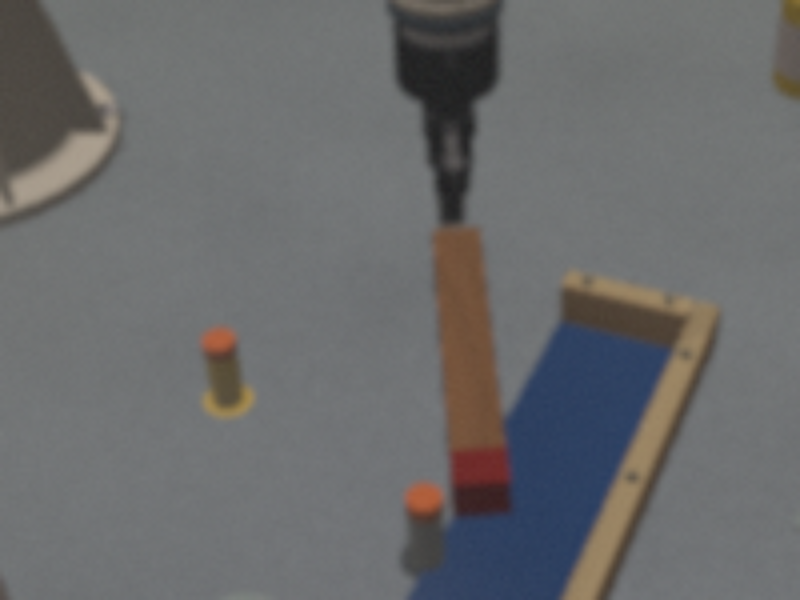

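The fingers are behind the plain end at (452,215), in line with the batten. I push along the axis.

Request:
move_arm --increments '[0, 0.1, 0, 0, 0.01, -0.001, 0, 0, 0.1, 0, 0.0005, 0.02, -0.001, 0, 0, 0.1, 0, 0.001, 0.025, -0.001, 0, 0, 0.1, 0, 0.001, 0.03, -0.001, 0, 0, 0.1, 0, 0.0015, 0.035, -0.001, 0, 0, 0.1, 0, 0.002, 0.04, -0.001, 0, 0, 0.1, 0, 0.002, 0.045, -0.001, 0, 0, 0.1, 0, 0.0025, 0.05, -0.001, 0, 0, 0.1, 0, 0.0025, 0.055, -0.001, 0, 0, 0.1, 0, 0.003, 0.06, -0.001, 0, 0, 0.1, 0, 0.003, 0.065, -0.001, 0, 0, 0.1, 0, 0.0035, 0.07, -0.001, 0]'

```text
time: 11.23
eef_pos: [452.1, 40.0, 181.4]
tool_rot: [3.141, -0.0, 0.586]
contact_force: [-1.4, 1.3, 0.1]
width: -0.002
```

```bash
cat > ck.py <<'E'
import sys
from h import *
s=arm.sense();print(s["time"],s["eef_pos"].round(1),s["tool_rot"].round(3),s["contact_force"].round(1),"tool bay",tf(BAY,s["eef_pos"]).round(1))
i=[float(v) for v in sys.argv[1:4]]
p=fit(i,sys.argv[4]+".png")
q=np.array(p)
d=s["eef_pos"][:2]-q[:2];c,n=np.cos(q[2]),np.sin(q[2]);print("tool in batten",(d[0]*c+d[1]*n).round(1),(-d[0]*n+d[1]*c).round(1))
b=tf(BAY,q)[0];th=q[2]-BAY[2]
print("post clearance",((b[0]+47.5)*np.cos(th)+(b[1]+75.8)*np.sin(th)-29).round(1))
E
python3 ck.py 527 -80 .587 f11
```

```text
11.2333 [452.1  40.  181.4] [ 3.141 -0.     0.586] [-1.4  1.3  0.1] tool bay [[-126.1  176.3]]
fit world [528.584 -80.309   0.579] bay [-65.9  47.1] th 0.449 red,plain [[-9.5, -70.0], [-122.2, 164.3]] cost -860 of 1000.0
tool in batten 1.7 142.5
post clearance 7.8
```

View pics/f11.png

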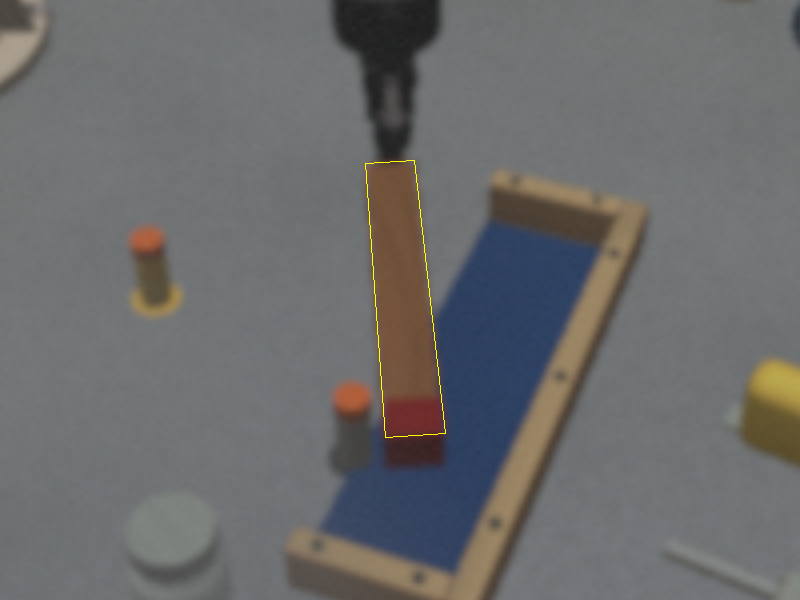

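The post clearance holds at 8 mm. I push on.

Request:
move_arm --increments '[0, 0, 0, 0, 0.005, 0, 0, 0, 0, 0, 0, 0.01, 0, 0, 0, 0, 0, 0, 0.015, 0, 0, 0, 0, 0, 0, 0.02, 0, 0, 0, 0, 0, 0, 0.025, 0, 0, 0, 0, 0, 0, 0.03, 0, 0, 0, 0, 0, 0, 0.035, 0, 0, 0, 0, 0, 0, 0.04, 0, 0, 0, 0, 0, 0, 0.045, 0, 0, 0, 0, 0, 0, 0.045, 0, 0]'

```text
time: 12.12
eef_pos: [478.5, 1.4, 181.7]
tool_rot: [3.14, -0.002, 0.585]
contact_force: [0.6, 0.1, 0.0]
width: -0.003
```

```bash
python3 ck.py 553 -117 .58 f12
```

```text
12.1167 [478.5   1.4 181.7] [ 3.14e+00 -2.00e-03  5.85e-01] [0.6 0.1 0. ] tool bay [[-105.   134.6]]
fit world [ 554.764 -120.593    0.587] bay [-45.1   3.8] th 0.457 red,plain [[12.3, -112.9], [-102.5, 120.4]] cost -984 of 1138.0
tool in batten 4.1 143.8
post clearance 8.3
```

View pics/f12.png

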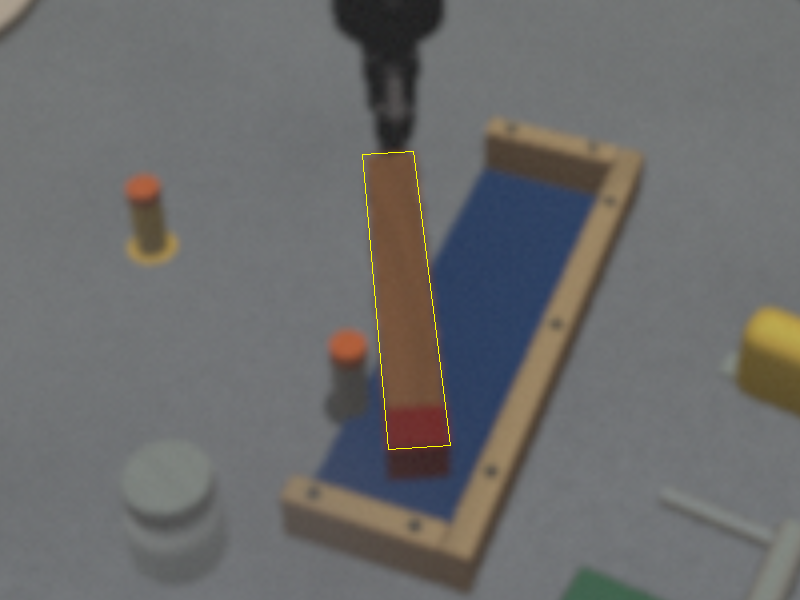

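The waypoint condition is met: the red end is about 60 mm past the post line and the plain end is at x ≈ -102. I push another 26 mm, then back off.

Request:
move_arm --increments '[0, 0, 0, 0, 0.005, 0, 0, 0, 0, 0, 0, 0.01, 0, 0, 0, 0, 0, 0, 0.015, 0, 0, 0, 0, 0, 0, 0.02, 0, 0, 0, 0, 0, 0, 0.025, 0, 0, 0, 0, 0, 0, 0.025, 0, 0, 0, 0, 0, 0, 0.01, 0, 0, 0, 0, 0, 0, -0.005, 0, 0, 0, 0, 0, 0, -0.01, 0, 0]'

```text
time: 12.92
eef_pos: [471.6, 10.7, 181.4]
tool_rot: [3.141, -0.0, 0.585]
contact_force: [-0.1, -0.1, 0.0]
width: -0.001
```

```bash
python3 ck.py 568 -141 .58 f13
```

```text
12.9167 [471.6  10.7 181.4] [ 3.141 -0.     0.585] [-0.1 -0.1  0. ] tool bay [[-110.6  144.8]]
fit world [ 569.574 -142.391    0.59 ] bay [-33.3 -19.7] th 0.460 red,plain [[24.5, -136.2], [-91.0, 96.7]] cost -1036 of 1198.0
tool in batten 3.8 181.7
post clearance 8.6
```

View pics/f13.png

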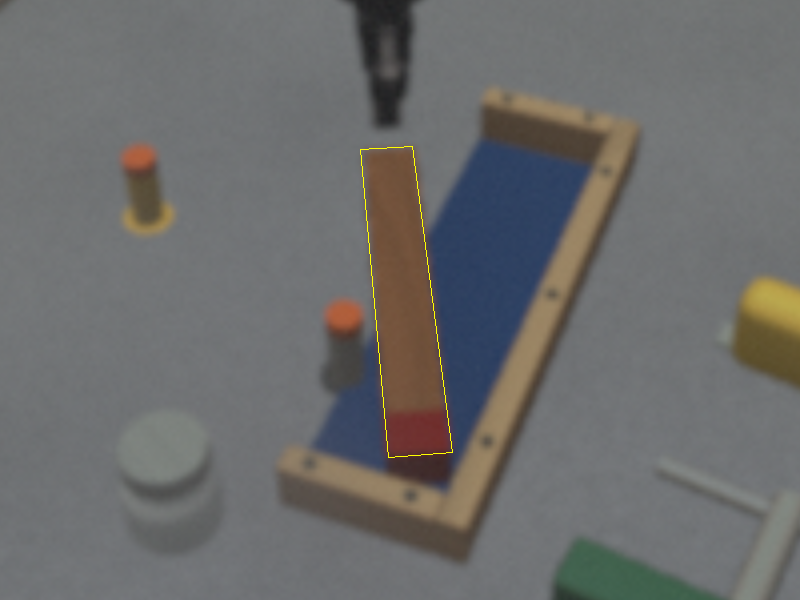

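Next I move round to the rear face near the plain end, staying low in free bench space.

Request:
move_arm --increments '[0, 0, 0, -0.02, 0, 0, 0, 0, 0, 0, -0.045, 0, 0, 0, 0, 0, 0, -0.056, 0, 0, 0, 0, 0, 0, -0.056, 0.02, 0, 0, 0, 0, 0, -0.056, 0.05, 0, 0, 0, 0, 0, -0.056, 0.08, 0, 0, 0, 0, 0, -0.054, 0.092, 0, 0, 0, 0, 0, -0.048, 0.092, 0, 0, 0, 0, 0, -0.04, 0.092, 0, 0]'

```text
time: 13.72
eef_pos: [489.3, -88.2, 181.4]
tool_rot: [3.141, -0.0, 0.583]
contact_force: [-0.5, -0.4, -0.3]
width: -0.0
```

```bash
python3 ck.py 569.6 -142.4 .59 f14
python3 - <<'E'
from h import *
p=(570,-142.4,.59);cor=comp(p,(0,-64));w=[]
for k in range(0,19):
    t=p[2]-.026*k; P=(cor[0]-64*np.sin(t),cor[1]+64*np.cos(t),t); w.append([*comp(P,(-29,90)),t])
print(tf(BAY,P)); rows(w,181)
E
```

```text
13.7167 [489.3 -88.2 181.4] [ 3.141 -0.     0.583] [-0.5 -0.4 -0.3] tool bay [[-105.9   44.4]]
fit world [ 569.974 -142.242    0.584] bay [-32.8 -19.6] th 0.454 red,plain [[24.2, -136.5], [-89.9, 97.2]] cost -1037 of 1198.0
tool in batten -37.5 89.6
post clearance 8.8
[[ -3.92043944 -13.15871281]]
  0.06  -0.06  -0.30 | 0.0064, 0.0003, 0.0005
  0.06  -0.07   1.19 | 0.0104, -0.0004, 0.0005
  0.05  -0.07   2.68 | 0.0144, -0.0011, 0.0005
  0.05  -0.07   4.17 | 0.0185, -0.0016, 0.0006
  0.05  -0.07   5.66 | 0.0225, -0.0020, 0.0006
  0.05  -0.07   7.15 | 0.0266, -0.0023, 0.0006
  0.05  -0.07   8.64 | 0.0307, -0.0025, 0.0006
  0.05  -0.07  10.13 | 0.0347, -0.0026, 0.0006
  0.05  -0.07  11.61 | 0.0388, -0.0026, 0.0006
  0.05  -0.07  13.10 | 0.0429, -0.0024, 0.0006
  0.05  -0.07  14.59 | 0.0470, -0.0022, 0.0006
  0.05  -0.07  16.08 | 0.0510, -0.0019, 0.0006
  0.05  -0.07  17.57 | 0.0551, -0.0014, 0.0006
  0.04  -0.07  19.06 | 0.0591, -0.0009, 0.0006
  0.04  -0.07  20.55 | 0.0631, -0.0003, 0.0006
  0.04  -0.07  22.04 | 0.0671, 0.0005, 0.0006
  0.04  -0.08  23.53 | 0.0711, 0.0013, 0.0006
  0.04  -0.08  25.02 | 0.0751, 0.0023, 0.0006
  0.04  -0.08  26.51 | 0.0790, 0.0034, 0.0006
```

View pics/f14.png

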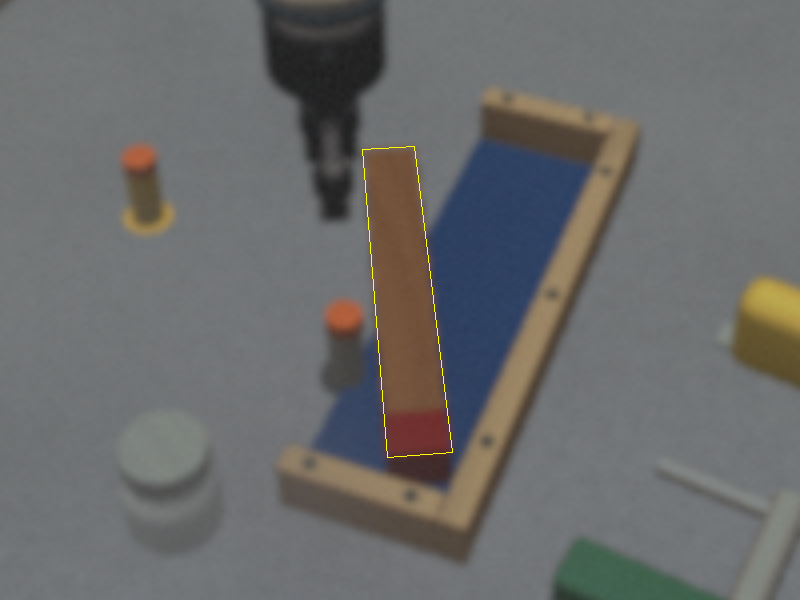

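The fingers are behind the rear face near the plain end. I start the swing.

Request:
move_arm --increments '[0, 0, 0, 0.006, 0, 0, 0, 0, 0, 1.2, 0.0105, 0, 0, 0, 0, 0, 2.7, 0.0145, -0.001, 0, 0, 0, 0, 4.2, 0.0185, -0.0015, 0, 0, 0, 0, 5.7, 0.0225, -0.002, 0, 0, 0, 0, 7.2, 0.0265, -0.002, 0, 0, 0, 0, 8.6, 0.0305, -0.0025, 0, 0, 0, 0, 10.1, 0.035, -0.0025, 0, 0, 0, 0, 11.6, 0.039, -0.0025, 0, 0, 0, 0, 13.1, 0.043, -0.0025, 0, 0, 0, 0, 14.6, 0.047, -0.002, 0, 0, 0, 0, 14.6, 0.047, -0.002, 0, 0]'

```text
time: 14.77
eef_pos: [528.6, -57.9, 181.6]
tool_rot: [3.141, -0.001, 0.33]
contact_force: [0.2, 0.4, -0.7]
width: 0.0
```

```bash
python3 ck.py 585 -138 .33 f15
```

```text
14.7667 [528.6 -57.9 181.6] [ 3.141e+00 -1.000e-03  3.300e-01] [ 0.2  0.4 -0.7] tool bay [[-62.9  69.3]]
fit world [ 5.87109e+02 -1.32820e+02  3.52000e-01] bay [-14.6 -12.5] th 0.222 red,plain [[14.0, -139.3], [-43.3, 114.3]] cost -1126 of 1263.0
tool in batten -29.0 90.5
post clearance 17.0
```

View pics/f15.png

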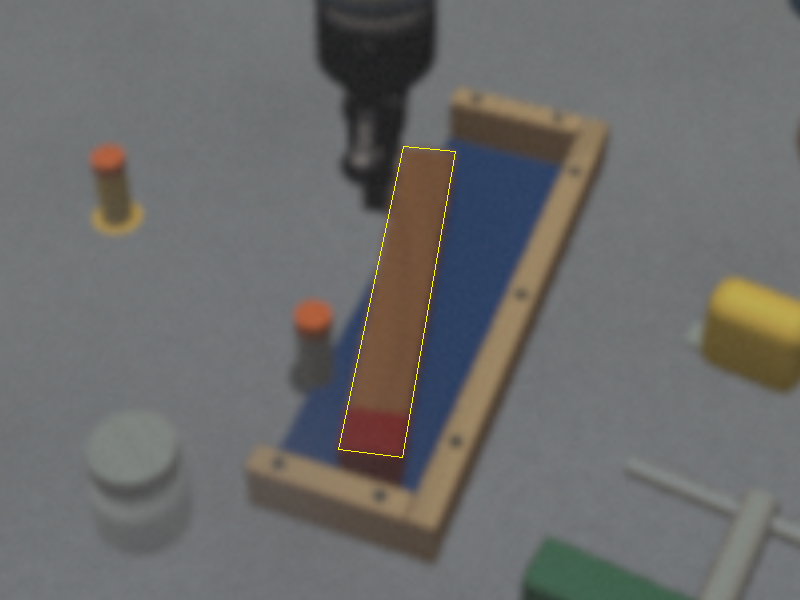

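The swing follows the model, and the batten clears the post by 17 mm. I back off 12 mm and open the fingers to push squarely with both fingertips.

Run:
```python
from h import *
p=(588,-132.8,.352)
rows([[*comp(p,(-44,90)),p[2]],[*comp(p,(-44,32)),p[2]],[*comp(p,(-36,32)),p[2]]],177)
```

```text
0.03  -0.06  -1.15 | -0.0137, 0.0009, 0.0045
  0.03  -0.06  -1.15 | -0.0126, 0.0589, 0.0045
  0.03  -0.06  -1.15 | -0.0046, 0.0587, 0.0045
```

Request:
move_arm --increments '[0, 0, 0, -0.008, 0, 0, 0, 0, 0, -1.1, -0.014, 0, 0, 0.02, 0, 0, -1.1, -0.014, 0.015, 0, 0.05, 0, 0, -1.1, -0.014, 0.03, 0.002, 0.0854, 0, 0, -1.1, -0.014, 0.045, 0.004, 0.0854, 0, 0, -1.1, -0.013, 0.058, 0.0045, 0.0854, 0, 0, -1.1, -0.013, 0.059, 0.0045, 0.0854, 0, 0, -1.1, -0.013, 0.059, 0.0045, 0.0854, 0, 0, -1.1, -0.013, 0.059, 0.0045, 0.0854]'

```text
time: 15.57
eef_pos: [534.9, -118.1, 176.9]
tool_rot: [-3.142, -0.001, 0.351]
contact_force: [-0.5, 0.5, -0.6]
width: 0.995
```

```bash
python3 ck.py 587 -132.8 .352 f16
python3 - <<'E'
from h import *
print(arm.sense()["width"])
a=np.array((-13.5,-12.5,.222));b=np.array((28.5,-8,.0));w=[]
for k in range(-1,15):
    q=a+(b-a)*k/14; W=(*b2w(q[:2])[0],q[2]+.13); w.append([*comp(W,(-30,32)),W[2]])
rows(w,177)
E
```

```text
15.5667 [ 534.9 -118.1  176.9] [-3.142e+00 -1.000e-03  3.510e-01] [-0.5  0.5 -0.6] tool bay [[-64.5   8.8]]
fit world [ 5.87433e+02 -1.32597e+02  3.53000e-01] bay [-14.3 -12.3] th 0.223 red,plain [[14.4, -139.1], [-43.0, 114.4]] cost -1100 of 1257.0
tool in batten -44.3 31.7
post clearance 17.4
1.002588565678912
 -0.00  -0.03  -0.96 | 0.0115, 0.0004, -0.0001
 -0.00  -0.03  -0.05 | 0.0150, 0.0002, -0.0001
 -0.00  -0.03   0.86 | 0.0185, 0.0001, -0.0001
 -0.00  -0.03   1.77 | 0.0220, -0.0000, -0.0001
 -0.00  -0.03   2.68 | 0.0255, -0.0001, -0.0001
 -0.00  -0.03   3.58 | 0.0291, -0.0002, -0.0001
 -0.00  -0.03   4.49 | 0.0326, -0.0003, -0.0001
 -0.00  -0.03   5.40 | 0.0362, -0.0004, -0.0001
 -0.00  -0.03   6.31 | 0.0397, -0.0005, -0.0001
 -0.00  -0.03   7.22 | 0.0433, -0.0005, -0.0001
 -0.00  -0.03   8.13 | 0.0468, -0.0006, -0.0001
 -0.00  -0.03   9.04 | 0.0504, -0.0007, -0.0001
 -0.00  -0.03   9.94 | 0.0540, -0.0007, -0.0001
 -0.01  -0.03  10.85 | 0.0576, -0.0007, -0.0001
 -0.01  -0.03  11.76 | 0.0611, -0.0007, -0.0001
 -0.01  -0.03  12.67 | 0.0647, -0.0008, -0.0001
```

View pics/f16.png

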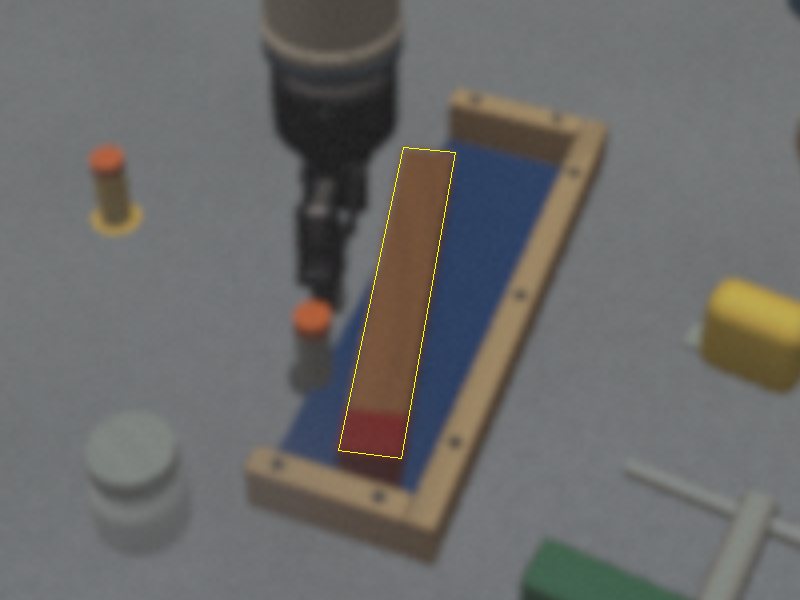

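Request:
move_arm --increments '[0, 0, -0.5, 0.008, 0, 0, 0.0854, 0, 0, 0, 0.015, 0, 0, 0.0854, 0, 0, 0.9, 0.0185, 0, 0, 0.0854, 0, 0, 1.8, 0.022, 0, 0, 0.0854, 0, 0, 2.7, 0.0255, 0, 0, 0.0854, 0, 0, 3.6, 0.029, 0, 0, 0.0854, 0, 0, 4.5, 0.0325, 0, 0, 0.0854, 0, 0, 5.4, 0.036, -0.0005, 0, 0.0854, 0, 0, 6.3, 0.0395, -0.0005, 0, 0.0854, 0, 0, 7.2, 0.0435, -0.0005, 0, 0.0854, 0, 0, 8.1, 0.047, -0.0005, 0, 0.0854, 0, 0, 9, 0.0505, -0.0005, 0, 0.0854]'

```text
time: 16.62
eef_pos: [582.5, -99.9, 176.9]
tool_rot: [-3.141, -0.001, 0.192]
contact_force: [-0.9, 0.4, -0.7]
width: 0.997
```

```bash
python3 ck.py 610 -125 .2 f17
python3 - <<'E'
from h import *
b=np.array((28.5,-8,.0));w=[]
for x in (20,24,27,29.5,31): W=(*b2w((x,-8))[0],.13); w.append([*comp(W,(-29,32)),W[2]])
rows(w,177)
E
```

```text
16.6167 [582.5 -99.9 176.9] [-3.141e+00 -1.000e-03  1.920e-01] [-0.9  0.4 -0.7] tool bay [[-14.9  20.7]]
fit world [ 6.16598e+02 -1.26272e+02  1.91000e-01] bay [15.5 -9.9] th 0.061 red,plain [[23.4, -139.6], [7.5, 119.9]] cost -1136 of 1301.0
tool in batten -28.4 32.3
post clearance 37.9
  0.00  -0.07   3.52 | 0.0055, -0.0029, 0.0000
  0.00  -0.07   3.52 | 0.0095, -0.0027, 0.0000
  0.00  -0.07   3.52 | 0.0125, -0.0025, 0.0000
  0.00  -0.07   3.52 | 0.0150, -0.0024, 0.0000
  0.00  -0.07   3.52 | 0.0165, -0.0023, 0.0000
```

View pics/f17.png

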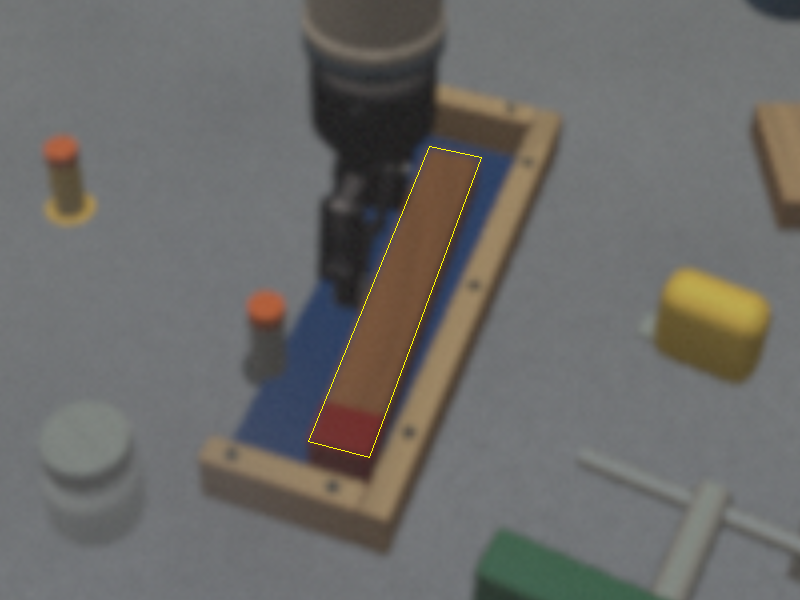

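Nearly there. I finish with small steps to the fence.

Request:
move_arm --increments '[0, 0, 1, 0.003, -0.0005, 0, 0.0854, 0, 0, 2, 0.006, -0.001, 0, 0.0854, 0, 0, 2.8, 0.009, -0.0015, 0, 0.0854, 0, 0, 3.5, 0.012, -0.002, 0, 0.0854, 0, 0, 3.5, 0.0135, -0.002, 0, 0.0854, 0, 0, 3.5, 0.0135, -0.002, 0, 0.0854]'

```text
time: 17.17
eef_pos: [596.4, -95.2, 177.1]
tool_rot: [3.142, -0.002, 0.13]
contact_force: [-0.3, -0.5, 0.4]
width: 1.0
```

```bash
python3 ck.py 630 -125 .13 f18
```

```text
17.1667 [596.4 -95.2 177.1] [ 3.142e+00 -2.000e-03  1.300e-01] [-0.3 -0.5  0.4] tool bay [[-0.6 23.6]]
fit world [ 6.30164e+02 -1.23498e+02  1.29000e-01] bay [29.3 -8.9] th -0.001 red,plain [[29.2, -138.9], [29.3, 121.1]] cost -1195 of 1343.0
tool in batten -29.9 32.5
post clearance 47.7
```

View pics/f18.png

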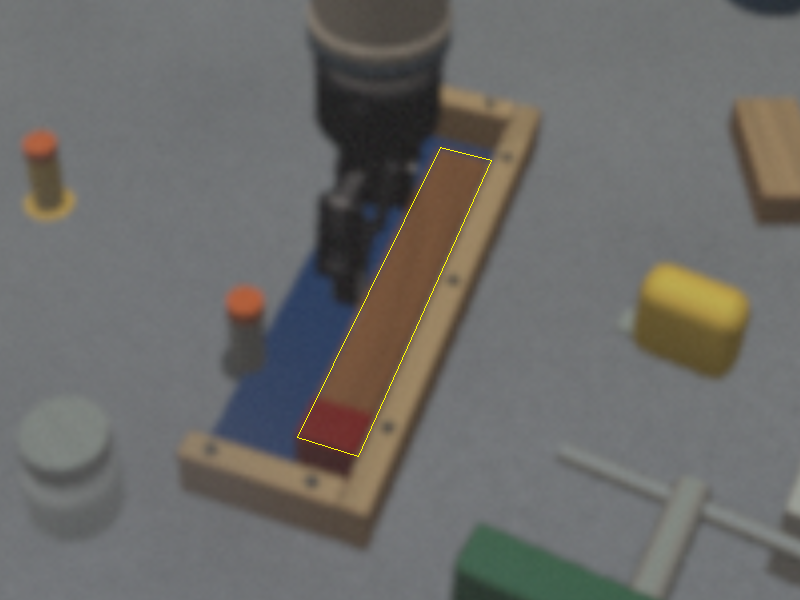

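It looks flush, but I feel no force yet. I advance a few more millimetres to confirm contact.

Request:
move_arm --increments '[0, 0, 0, 0.001, 0, 0, 0.0854, 0, 0, 0, 0.002, 0, 0, 0.0854, 0, 0, 0, 0.002, 0, 0, 0.0854]'

```text
time: 17.47
eef_pos: [598.3, -95.0, 177.1]
tool_rot: [3.142, -0.002, 0.131]
contact_force: [-1.2, 1.0, -0.2]
width: 1.001
```

Request:
move_arm --increments '[0, 0, 0, 0.001, 0, 0, 0.0854, 0, 0, 0, 0.002, 0, 0, 0.0854, 0, 0, 0, 0.002, 0, 0, 0.0854]'

```text
time: 17.72
eef_pos: [599.7, -94.8, 177.0]
tool_rot: [-3.141, -0.0, 0.13]
contact_force: [-3.6, -0.2, 2.3]
width: 0.999
```

Request:
move_arm --increments '[0, 0, 0, 0.001, 0, 0, 0.0854, 0, 0, 0, 0.0015, 0, 0, 0.0854, 0, 0, 0, 0.0015, 0, 0, 0.0854]'

```text
time: 17.97
eef_pos: [600.3, -94.8, 176.9]
tool_rot: [-3.141, 0.003, 0.13]
contact_force: [-6.9, -2.1, 5.6]
width: 0.999
```

The force climbs to 7 N and the motion stalls, so the batten is against the fence. I back off, rise and look.

Request:
move_arm --increments '[0, 0, 0, -0.004, 0, 0, 0.0854, 0, 0, 0, -0.012, 0, 0, 0.0854, 0, 0, 0, -0.02, 0, 0, 0.0854, 0, 0, 0, -0.02, 0, -0.02, 0.0854, 0, 0, 0, -0.02, 0, -0.05, 0.0854, 0, 0, 0, -0.02, 0, -0.08, 0.0854, 0, 0, 0, -0.06, 0, -0.1, 0.0854, 0, 0, 0, -0.1, 0, -0.12, 0.0854, 0, 0, 0, -0.14, 0, -0.14, 0.0854, 0, 0, 0, -0.17, 0, -0.15, 0.0854, 0, 0, 0, -0.17, 0, -0.15, 0.0854, 0, 0, 0, -0.17, 0, -0.15, 0.0854]'

```text
time: 18.97
eef_pos: [430.3, -117.0, 328.3]
tool_rot: [3.141, 0.001, 0.129]
contact_force: [0.1, 0.7, -0.2]
width: 1.003
```

```bash
python3 ck.py 630 -125 .13 f19
python3 - <<'E'
from h import *
fit((630,-125,.13),"f19t.png","top"); grab("top","t19.png")
E
```

```text
18.9667 [ 430.3 -117.   328.3] [3.141e+00 1.000e-03 1.290e-01] [ 0.1  0.7 -0.2] tool bay [[-168.1   23.5]]
fit world [ 6.32625e+02 -1.23191e+02  1.22000e-01] bay [31.7 -8.9] th -0.008 red,plain [[30.7, -138.9], [32.8, 121.1]] cost -1039 of 1239.0
tool in batten -200.1 30.7
post clearance 49.7
fit world [ 6.32930e+02 -1.22226e+02  1.36000e-01] bay [32.2 -8. ] th 0.006 red,plain [[32.9, -138.0], [31.4, 122.0]] cost -989 of 1085.0
```

View pics/f19t.png

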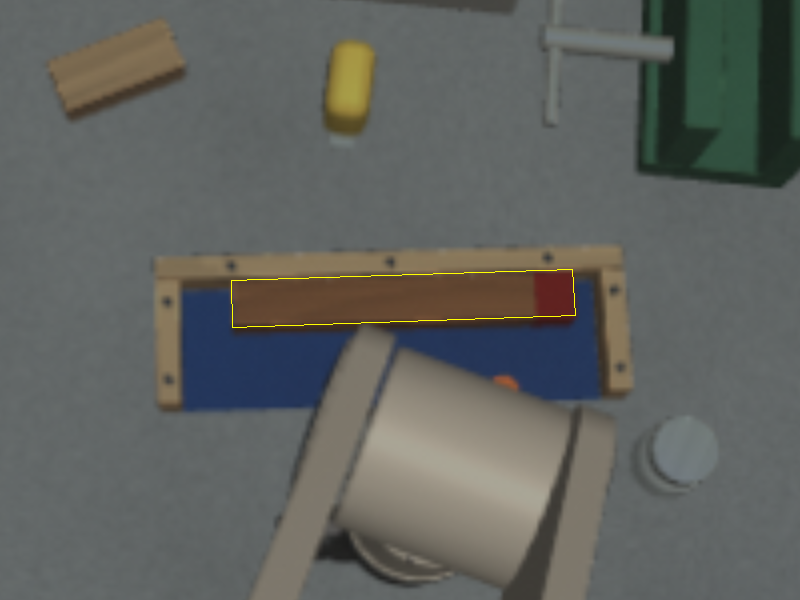

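View pics/f19.png

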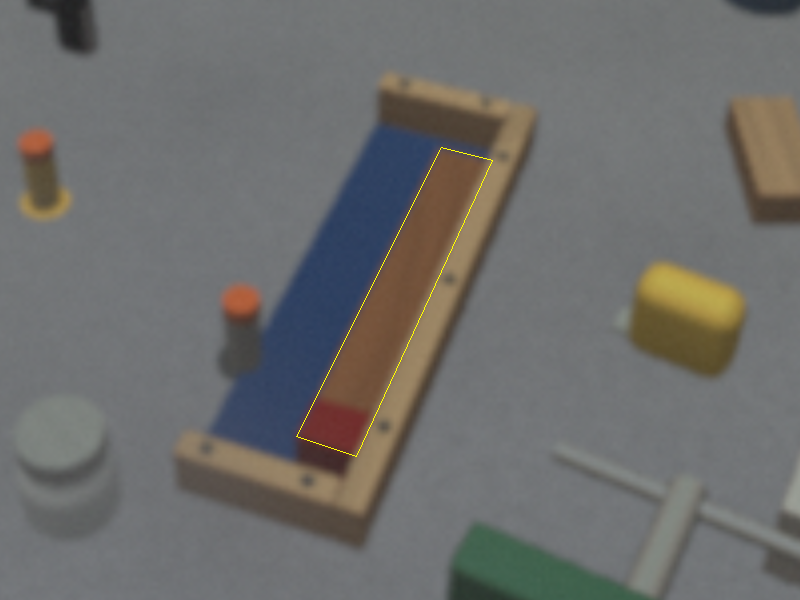

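View pics/t19.png

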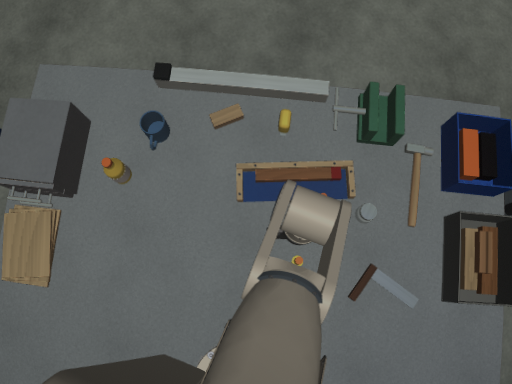

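The batten lies flat along the fence with no gap. The bystanders stand where they were, and the gripper is clear.

```bash
python3 -c "
from station import arm
print(arm.sign_off())"
```

```text
the job is handed in; nothing more can be done
None
```

I pushed the batten into the bay red end first, past the post, then swung the plain end in and pressed the batten against the back fence. I handed the job in at about 19 s; the sign-off reports no verdict.

**How it went:** I used only the fingertips and never lifted the batten. Early in the swing its red corner was about 6 mm from the post. I pushed the batten about 17 mm back along its length before carrying on. After that the fits kept it about 8 mm or more clear of the post.

**Last checks:**
- **Waypoint:** with the red end at about (12, -113) mm in the bay frame, well past the post, the plain end was still at x about -102 mm.
- **Against the fence:** in the last push the force rose to 7 N and the motion stalled.
- **End positions:** the side camera put the red and plain ends at x = 30.7 and 32.8 mm, the top camera at 32.9 and 31.4 mm. The allowed range is 21.5 to 34 mm.
- **Angle:** both cameras show the batten within 0.01 rad of parallel to the fence.
- **Bystanders:** they look unmoved in the pictures; I did not measure them. The gripper is clear of everything.

**Disagreement:** the fits read 1 to 3 mm beyond the 29.5 mm of a batten lying on the fence. That is not physically possible and about the size of the camera calibration error.

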